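# Riddle the tumbled parts off their steel balls and lock them in the keeper tray

### The job

Tip the hopper by its red bail so that its whole load goes over the lip onto the bar grate: the steel balls drop through into the pan and the two big parts stay on top; then swing the empty hopper back down level. Pick the two parts, the steel block and the plain round slug, off the grate and lay both in the keeper tray, either way round, and finally swing the keeper bar shut over them by its red knob until it snaps past its detent. Leave the bottle, tin and jar standing about where they are.

Things in the scene. Friction and masses are not known exactly. Their poses are not given: they have to be found in the camera images.
- riddle: blue riddle fixed to the bench, base 176 x 360 mm. Origin on the bench under the hopper's hinge axis; x along that axis, +y towards the hopper, -y towards the grate, z up. Grate and its pan: y -182 to 0, x -66 to +66 mm. Grate sides flare outwards from x = +-66, 46 mm up, to x = +-90, 80 mm up; end wall at y -182 to -190 mm, 80 mm high; pivot cheeks at x +-(75 to 83), y -19 to 27 mm, 88 mm high
- grate (a point): centre of the grate at the height of the bars' tops, 45 mm above the bench; axes as the riddle's. Four 7 mm round steel bars along y, at x = -42, -14, 14 and 42 mm, with 21 mm gaps
- pan (a point): middle of the catch pan's floor under the grate, 4 mm above the bench; axes as the riddle's
- hopper_hinge (a point): middle of the hopper's hinge axis, 75 mm up; the axis runs along the riddle's x
- hopper (a joint): tilt of the aluminium hopper (0.45 kg plus load), rad: 0 level on its rest, grows as it tips towards the grate, stop at 1.2. Tray 122 mm wide, 150 mm long from the hinge axis (its open lip) towards the riddle's +y, floor at axis height, walls 30 mm. Little friction and damping: let go early it falls back; beyond about 1 rad, empty, it stays or goes on to its stop
- bail (a point): middle of the red bail's crossbar: 10 mm round, 116 mm straight along the hinge axis, on legs at the hopper's sides; 85 mm from the axis along the hopper and 100 mm above its floor (131 mm from the axis). Turns with the hopper: pushed towards the grate (about 7 N) it tips it, pushed the other way it brings it back. Open space beneath
- block_mid (a point): centre of the ground steel block, 24 x 40 x 25 mm (its own x, y, z), 0.19 kg; starts flat in the hopper and may come to rest on any side
- slug_mid (a point): centre of the plain grey metal slug, a cylinder 34 mm across and 45 mm long, axis its own z, 0.3 kg; starts upright in the hopper and may come to rest lying or upright
- ball0_center (a point): centre of steel ball 0, 16 mm across, 17 g
- ball1_center (a point): centre of steel ball 1, 16 mm across, 17 g
- ball2_center (a point): centre of steel ball 2, 16 mm across, 17 g
- ball3_center (a point): centre of steel ball 3, 16 mm across, 17 g
- ball4_center (a point): centre of steel ball 4, 16 mm across, 17 g
- keeper_tray: grey keeper tray fixed to the bench. Origin on the bench under its centre; the shut keeper bar runs along its x. Inside 120 (x) x 80 (y) mm, floor 3 mm up, walls 3 mm thick, 16 mm high; a 10 mm high rib at x = 0 makes two pockets of 58 x 80 mm. Pivot post at x = +72 mm; catch post at x = -72 mm, 50 mm high, with a stop 67 mm high on its +y side
- keeper_hinge (a point): middle of the keeper's upright hinge, 60 mm up
- keeper (a joint): swing of the keeper bar, rad: 0 shut against the stop, over the middle of the tray; grows as it swings out to the tray's -y side (1.57: square to the tray), stop at 1.9. A spring ball resists from about 0.1 to 0.06 rad (1 to 3 N at the knob) and holds the bar once past it, below 0.05. The hinge is a little stiff: the bar stays where it is left
- keeper_knob (a point): middle of the red knob that stands on the keeper bar, 18 mm across, 30 mm tall, its centre 77 mm above the bench and 125 mm from the keeper's hinge. The bar is 10 mm round, 150 mm long, its centre line 60 mm above the bench
- powder_bottle: small white capped bottle, 49 mm across, 94 mm tall, a bystander; origin under its centre
- grease_tin: flat tin with a green lid, 54 mm across, 20 mm tall, a bystander; origin under its centre
- small_jar: small white jar, 45 mm across, 24 mm tall, a bystander; origin under its centre
There are look-alikes about, which are no part of the job. Of the things that look like the keeper_tray, the larger one is meant.

How it is judged:
On the way, in this order (a step that is already met when the one before it is completed fails the run):
1. the hopper is tipped over the grate (value of joint hopper above 0.9 rad), for 0.1 s.
2. the block and the slug lie on the grate and the hopper is back down level (x of block_mid in the frame of grate between -0.068 and 0.068 m and y of block_mid in the frame of grate between -0.095 and 0.095 m and z of block_mid in the frame of grate between 0 and 0.06 m and x of slug_mid in the frame of grate between -0.068 and 0.068 m and y of slug_mid in the frame of grate between -0.095 and 0.095 m and z of slug_mid in the frame of grate between 0 and 0.06 m and value of joint hopper below 0.08 rad), for 0.2 s.
3. the block and the slug lie in the keeper tray (x of block_mid in the frame of keeper_tray between -0.062 and 0.062 m and y of block_mid in the frame of keeper_tray between -0.042 and 0.042 m and z of block_mid in the frame of keeper_tray between 0.008 and 0.04 m and x of slug_mid in the frame of keeper_tray between -0.062 and 0.062 m and y of slug_mid in the frame of keeper_tray between -0.042 and 0.042 m and z of slug_mid in the frame of keeper_tray between 0.008 and 0.04 m), for 0.2 s.
4. the keeper bar is shut past its detent (value of joint keeper below 0.05 rad), for 0.2 s.
At the end, for the whole second after the job is handed in: The block and the slug lie at rest in the keeper tray (centres inside its walls, under 40 mm high), the keeper bar is shut past its detent (below 0.05 rad), the hopper is level (below 0.08 rad) and all five balls lie in the catch pan below the grate (all of step 3 and value of joint keeper below 0.05 rad and value of joint hopper below 0.08 rad and x of ball0_center in the frame of pan between -0.07 and 0.07 m and y of ball0_center in the frame of pan between -0.098 and 0.098 m and z of ball0_center in the frame of pan between 0 and 0.032 m and x of ball1_center in the frame of pan between -0.07 and 0.07 m and y of ball1_center in the frame of pan between -0.098 and 0.098 m and z of ball1_center in the frame of pan between 0 and 0.032 m and x of ball2_center in the frame of pan between -0.07 and 0.07 m and y of ball2_center in the frame of pan between -0.098 and 0.098 m and z of ball2_center in the frame of pan between 0 and 0.032 m and x of ball3_center in the frame of pan between -0.07 and 0.07 m and y of ball3_center in the frame of pan between -0.098 and 0.098 m and z of ball3_center in the frame of pan between 0 and 0.032 m and x of ball4_center in the frame of pan between -0.07 and 0.07 m and y of ball4_center in the frame of pan between -0.098 and 0.098 m and z of ball4_center in the frame of pan between 0 and 0.032 m and linear speed of each of block, slug below 0.03 m/s); the robot touches nothing.
It fails at once if the small capped bottle is shifted by more than 40 mm or knocked over (distance of powder_bottle from where it was at the start of the episode above 0.04 m or angle between powder_bottle's own z axis and vertical above 0.6 rad).
It fails at once if the green-lidded tin is shifted by more than 40 mm or knocked over (distance of grease_tin from where it was at the start of the episode above 0.04 m or angle between grease_tin's own z axis and vertical above 0.6 rad).
It fails at once if the small white jar is shifted by more than 40 mm or knocked over (distance of small_jar from where it was at the start of the episode above 0.04 m or angle between small_jar's own z axis and vertical above 0.6 rad).
It also fails if it takes over 72 s, if anything falls off the work surface, if the arm or the gripper's body presses on something with over 40 N, if the wrist force passes 120 N, or if a joint passes its speed limit or range.

### The arm

A 7-joint arm with a two-finger parallel gripper is mounted at the origin on a cart in front of the work surface, level with it; the furniture and walls round the work are solid. World frame = base frame: x ahead of the robot, y to its left, z up, the work surface at z = 0. Lengths are in m, angles in rad, forces in N, time in s.
With the tool pointing down it reaches from about 0.425 to 0.95 m from the base axis. Payload 4.7 kg.
Tool frame: the origin (TCP) lies at the centre of the arm's flange, where the gripper is bolted on; the fingertips stand 182 mm ahead of it and the grasp point (between the pads) lies r.tcp_to_grasp ahead of it (r.tcp_to_grasp is the distance from the TCP to the grasp point, in m); z points along the fingers, y is the direction in which the jaws open and shut (so a half turn about z gives the same grasp; the last joint's range is limited). The gripper opens to 87 mm and grips with 3 to 60 N. Pads are 19 mm wide; open, the fingers measure 117 mm over their backs; the gripper's body (75 mm by 190 mm) begins 51 mm behind the grasp point.
Start: joints at [1.15, 0.469, -0.049, 1.532, 0.024, 1.141, -0.082], TCP at [0.258, -0.624, 0.405] pointing down, gripper open.
Joint ranges: [-2.59, 2.59], [-0.33, 1.99], [-1.39, 1.29], [0.1, 2.45], [-1.04, 4.18], [0.21, 1.99], [-2.66, 2.66]. Speed limits (rad/s): [2.57, 2.57, 3.14, 3.14, 3.14, 3.14, 3.14].

### API

Orientations are given as a unit quaternion [x, y, z, w].
In Python, from rig import r gives the robot as it stands.
- The arm moves only by the shell command python3 -m inch 'ROWS' [FORCE]. ROWS is JSON, a list of rows, each an object of numbers: "rx", "ry", "rz": the turn, a rotation vector about the tool's x, y, z in degrees; "x", "y", "z": the shift along the tool's x, y, z in cm; "jaw": the closure, from 0 (fully open) to 1 (shut). In form: [{"rx": .., "ry": .., "rz": .., "x": .., "y": .., "z": .., "jaw": ..}, ...]. A call has 1 to 20 rows; each row shifts and turns the commanded pose from where the row before left it, along the tool's axes as they then stand; what a row does not reach is not made up. A row lasts 1/12 s, in which the tool goes at most 41.7 mm and 7.16 degrees, less where a joint would pass 70% of its speed; a pose out of reach is approached as far as the arm can. A call is refused whole if a number of a shift passes 4.17 or a number of a turn 7.16, either way. A call with a gripper value outside its range is refused whole. The fingers move at their own pace and stop on an object; FORCE is the grip in N (left out, the last holds). Time passes only in rows, so rows that do not move let the fingers close. It gives the time, the measured TCP pose, the force and the opening at its end, in the units of the state.
- r.get_obs(): the state, without advancing time (a new reading comes with each control period).
- r.capture(name): name is "scene" or "top"; returns the picture (420x560x3 uint8, red, green, blue); there is no depth.
- r.camera_info(name): a dict with "fx", "fy", "cx", "cy" (pixels), "D" ([k1, k2, p1, p2, k3] as OpenCV has them; the pictures are not rectified), "view" (4x4, takes a point from world to camera coordinates). Camera axes: x right, y up, looking along -z (the intrinsics and any distortion apply to the point x, -y, -z); pixel columns grow to the right and rows downward; lengths in m; the calibration is good to about 2 mm. A picture is of the moment at which its call begins. camera_info takes no time and is no camera call.
- r.close_job(): hands the job in, once; it reports no verdict.
The state is a dict: "t": time; "joints": joint angles; "joint_vel": joint speeds; "tau": joint torques, N m; "ee_pos": TCP position; "ee_rot": TCP orientation; "wrist_force": force on the tool from outside, world axes, zero at the start; "moment": the same for the moment, N m; "width": finger opening in m.
Only numpy, scipy, OpenCV 4.12 (cv2) and the standard library are available. Lean on these libraries where they do the work, as an engineer would, in place of code of your own. Each camera call takes 0.05 s, during which the arm holds its last target.

## Working session

There is one attempt and no reset: what is moved stays moved. The work goes in short steps, Python scripts to look and compute and a shell command to move; the robot and the scene stay as the last step left them, time stands still between calls to the robot, and variables do not carry over. Pictures are saved under pics/ and viewed, and the job is handed in when it is done.

```bash
ls; mkdir -p pics
python3 - <<'E'
from rig import r
import cv2, json
o=r.get_obs(); print({k:(v if not hasattr(v,'tolist') else [round(x,4) for x in v.tolist()]) if not isinstance(v,float) else v for k,v in o.items()}); print(r.tcp_to_grasp)
for n in("scene","top"):
    im=r.capture(n); cv2.imwrite(f"pics/{n}0.png",cv2.cvtColor(im,cv2.COLOR_RGB2BGR))
    print(r.camera_info(n))
E
```

```text
pics
{'t': 0.0, 'joints': [1.1501, 0.4695, -0.0486, 1.5337, 0.0241, 1.141, -0.0823], 'joint_vel': [-0.0001, 0.0015, 0.0018, -0.0013, -0.0001, 0.001, -0.001], 'tau': [-0.0005, -50.7974, -0.0808, -23.6156, -0.0614, 0.038, 0.0002], 'ee_pos': [0.2577, -0.6236, 0.4037], 'ee_rot': [0.9809, 0.1947, -0.0002, -0.001], 'wrist_force': [0.0402, 0.4623, 0.237], 'moment': [0.0233, -0.0121, -0.0337], 'width': 0.08670663925138328}
0.1635
{'fx': 530.3972105645097, 'fy': 530.3972105645097, 'cx': 281.53312118193753, 'cy': 205.5460725117661, 'D': array([0.06952665, 0.        , 0.        , 0.        , 0.        ]), 'view': array([[-0.61629216, -0.7874869 ,  0.00695357,  0.34184617],
       [ 0.57661903, -0.44521661,  0.68504938, -0.36700584],
       [-0.53637157,  0.42620013,  0.72846345, -1.26240287],
       [ 0.        ,  0.        ,  0.        ,  1.        ]])}
{'fx': 438.7119156201082, 'fy': 438.7119156201082, 'cx': 285.60682767364386, 'cy': 213.53767039492794, 'D': array([-0.05588872,  0.        ,  0.        ,  0.        ,  0.        ]), 'view': array([[-0.01431644, -0.99953259, -0.02701172,  0.03947054],
       [ 0.98765709, -0.01835007,  0.15555306, -0.51147033],
       [-0.15597602, -0.02445135,  0.98745816, -1.2140708 ],
       [ 0.        ,  0.        ,  0.        ,  1.        ]])}
```

View pics/scene0.png

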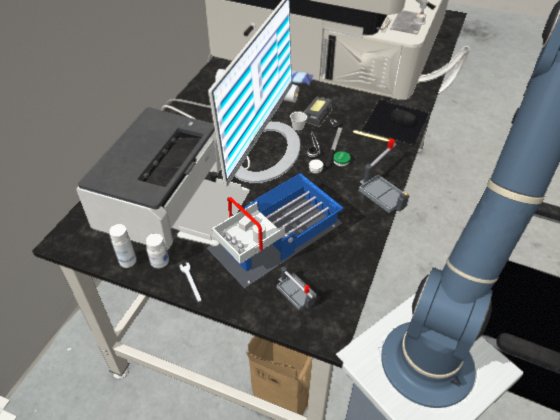

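View pics/top0.png

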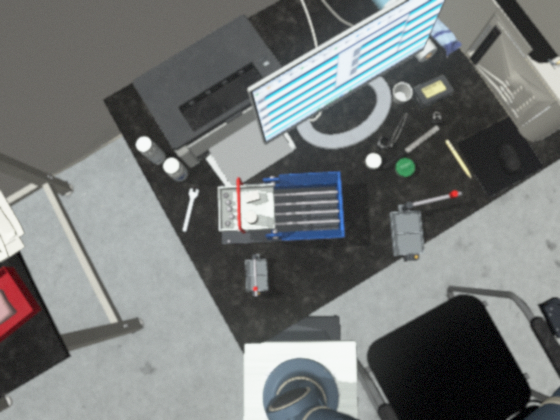

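The top view shows the riddle at about (280,205), with its hopper end at the left. The large tray is at (407,230) with an open bar and knob at (456,194), and the small look-alike tray is at (257,275). Next I'll enlarge these.

```bash
cat > h.py <<'E'
import numpy as np, cv2
from rig import r
from scipy.optimize import least_squares
def ray(cam,u,v):
    c=r.camera_info(cam);K=np.array([[c['fx'],0,c['cx']],[0,c['fy'],c['cy']],[0,0,1]])
    p=cv2.undistortPoints(np.array([[[u,v]]],float),K,np.array(c['D']))[0,0]
    d=np.array([p[0],-p[1],-1.]);V=np.array(c['view']);R=V[:3,:3]
    return -R.T@V[:3,3],R.T@d
def at(cam,u,v,z):
    o,d=ray(cam,u,v);return o+d*(z-o[2])/d[2]
def proj(cam,P):
    c=r.camera_info(cam);K=np.array([[c['fx'],0,c['cx']],[0,c['fy'],c['cy']],[0,0,1]])
    V=np.array(c['view']);q=(V[:3,:3]@np.atleast_2d(P).T).T+V[:3,3]
    q=q*[1,-1,-1]
    return cv2.projectPoints(q.reshape(-1,1,3),np.zeros(3),np.zeros(3),K,np.array(c['D']))[0].reshape(-1,2)
def tri(a,b):
    (o1,d1),(o2,d2)=ray('scene',*a),ray('top',*b)
    A=np.stack([d1,-d2],1);s=np.linalg.lstsq(A,o2-o1,rcond=None)[0]
    p,q=o1+d1*s[0],o2+d2*s[1];return (p+q)/2,np.linalg.norm(p-q)
def crop(cam,x0,y0,w,h,s,name,im=None):
    if im is None: im=cv2.cvtColor(r.capture(cam),cv2.COLOR_RGB2BGR)
    c=cv2.resize(im[y0:y0+h,x0:x0+w],None,fx=s,fy=s,interpolation=cv2.INTER_CUBIC)
    for x in range((x0+9)//10*10,x0+w,10):
        cv2.line(c,((x-x0)*s+s//2,0),((x-x0)*s+s//2,6 if x%50 else 14),(0,255,255),1)
        if x%20==0: cv2.putText(c,str(x),((x-x0)*s-8,22),0,.4,(0,255,255),1)
    for y in range((y0+9)//10*10,y0+h,10):
        cv2.line(c,(0,(y-y0)*s+s//2),(6,(y-y0)*s+s//2),(0,255,255),1)
        if y%20==0: cv2.putText(c,str(y),(8,(y-y0)*s+4),0,.4,(0,255,255),1)
    cv2.imwrite(f'pics/{name}.png',c)
E
python3 - <<'E'
from h import *
t=cv2.imread('pics/top0.png');s=cv2.imread('pics/scene0.png')
crop('top',205,160,150,90,5,'c_top_riddle',t)
crop('top',355,145,120,125,5,'c_top_tray',t)
crop('scene',200,175,155,115,5,'c_sc_riddle',s)
crop('scene',295,130,125,85,6,'c_sc_tray',s)
E
```

```text
(no output)
```

View pics/c_top_riddle.png

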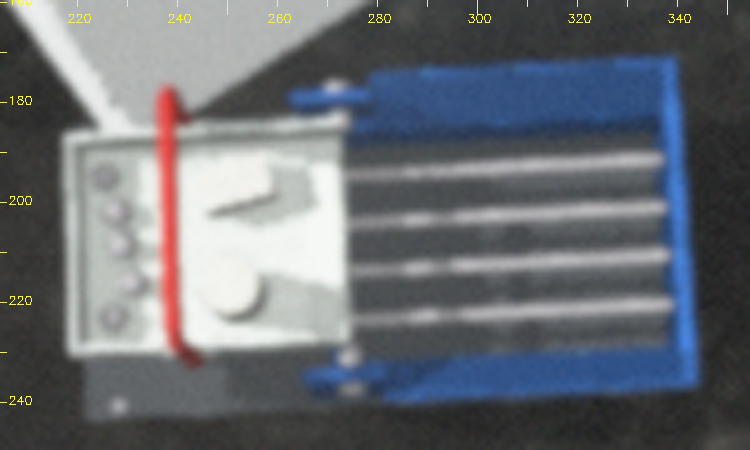

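View pics/c_top_tray.png

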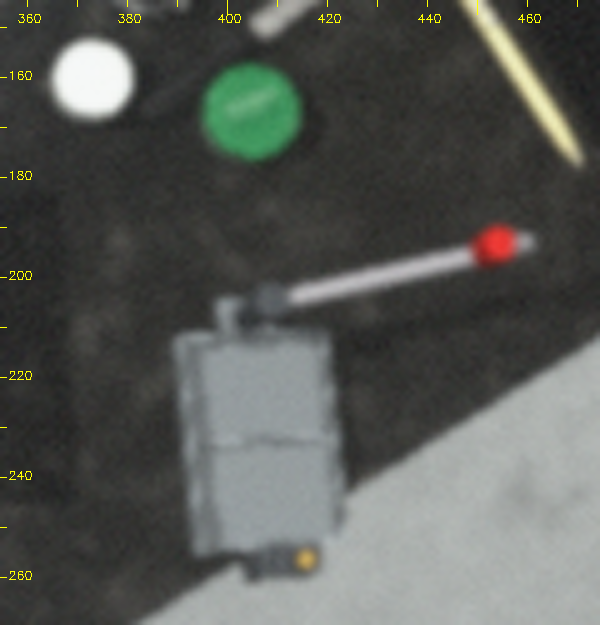

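View pics/c_sc_riddle.png

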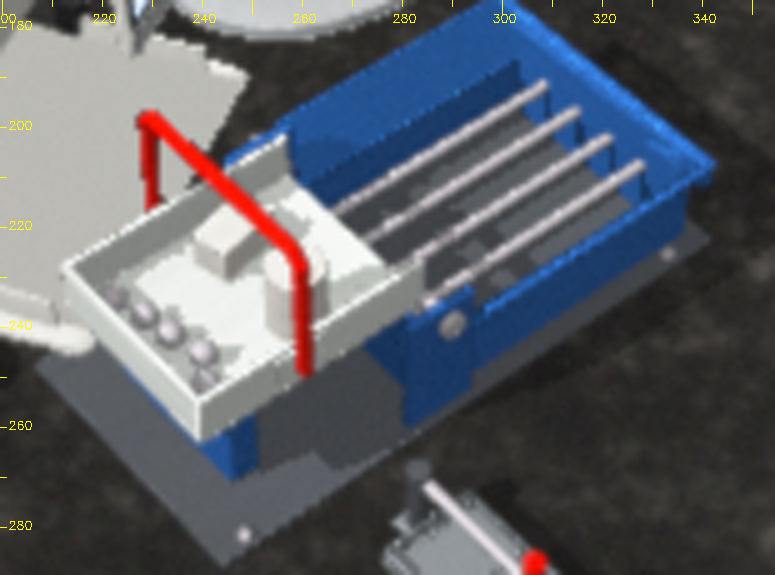

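View pics/c_sc_tray.png

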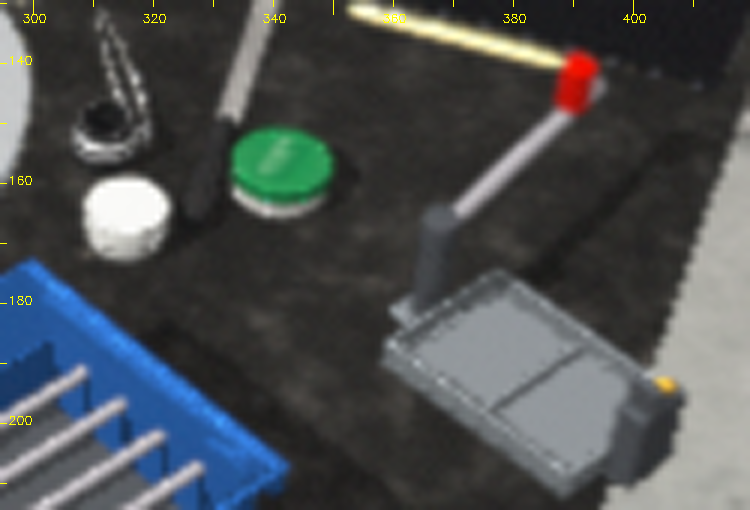

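```bash
cat >> h.py <<'E'
def fit(corr,x0):
    def W(q,P):
        c,s=np.cos(q[2]),np.sin(q[2]);P=np.array(P,float)
        return np.array([q[0]+c*P[0]-s*P[1],q[1]+s*P[0]+c*P[1],P[2]])
    f=lambda q:np.concatenate([proj(cam,W(q,P))[0]-uv for cam,P,uv in corr])
    s=least_squares(f,x0,loss='soft_l1');return s.x,f(s.x).reshape(-1,2)
E
python3 - <<'E'
from h import *
T,S='top','scene'
c=[(T,(.09,-.19,.08),(339.7,171.1)),(T,(-.09,-.19,.08),(344.1,236.3)),(T,(.058,.085,.175),(237.9,177.9)),(T,(-.058,.085,.175),(239.7,228.9)),
(T,(.042,-.182,.045),(336.5,191.3)),(T,(.014,-.182,.045),(337.3,201.1)),(T,(-.014,-.182,.045),(338.1,210.7)),(T,(-.042,-.182,.045),(338.9,220.3)),
(S,(.058,.085,.175),(229.1,198.1)),(S,(-.058,.085,.175),(259.5,226.9)),(S,(.042,-.182,.045),(308.5,191.5)),(S,(.014,-.182,.045),(314.5,196.5)),(S,(-.014,-.182,.045),(321.1,201.9)),(S,(-.042,-.182,.045),(327.5,207.1)),(S,(-.09,-.19,.08),(342.3,207.1))]
q,e=fit(c,[.5,0,0]);print('riddle',q.round(4));print(e.round(1).tolist())
c2=[(T,(.063,.043,.016),(390.1,212.5)),(T,(.063,-.043,.016),(420.5,211.5)),(T,(-.063,.043,.016),(393.5,255.1)),
(S,(.063,.043,.016),(358.7,187.8)),(S,(.063,-.043,.016),(377.8,174.8)),(S,(-.063,.043,.016),(388.7,210.3))]
q,e=fit(c2,[.45,-.25,0]);print('tray',q.round(4));print(e.round(1).tolist())
print('knob',tri((390.7,143.3),(453.5,193.5)),'at',at('top',453.5,193.5,.077),at('scene',390.7,143.3,.077))
print('pivot top',at('top',408.5,204,.06))
print('block top',at('top',205+232/5,160+185/5,.10),'slug',at('top',205+233/5-.5,160+288/5-.5,.12))
for n,u,v,z in(('jar',373,160,.024),('tin',404.8,166.3,.02)):print(n,at('top',u,v,z))
E
```

```text
riddle [0.5225 0.0646 0.0417]
[[-0.7, 1.1], [-0.1, -0.3], [-0.7, 3.7], [-0.8, -3.0], [-0.1, 0.4], [-0.2, 0.2], [-0.3, 0.2], [-0.3, 0.3], [1.6, 0.6], [-0.9, -2.5], [-0.0, -1.0], [0.3, -0.9], [0.2, -1.1], [0.5, -1.0], [0.5, -1.3]]
tray [ 0.4512 -0.3154  0.0169]
[[-0.3, -0.0], [-1.3, -0.1], [-0.8, 0.8], [0.2, -1.9], [0.6, -0.9], [0.4, -1.1]]
knob (array([ 0.55529854, -0.44146999,  0.07097173]), np.float64(0.00020558779991874035)) at [ 0.55418181 -0.43919587  0.077     ] [ 0.55077936 -0.43558543  0.077     ]
pivot top [ 0.52973284 -0.31589584  0.06      ]
block top [0.55037465 0.12287757 0.1       ] slug [0.49155864 0.12171803 0.12      ]
jar [ 0.66962346 -0.22848159  0.024     ]
tin [ 0.64980269 -0.32209848  0.02      ]
```

```bash
cat >> h.py <<'E'
from scipy.spatial.transform import Rotation as Ro
def go(p,phi=None):
    """tool-frame deltas (cm), turn (deg) to world TCP p with tool down and x_tool heading phi(deg)"""
    o=r.get_obs();R=Ro.from_quat(o['ee_rot']);M=R.as_matrix()
    d=np.array(p)-o['ee_pos'];print('t',round(o['t'],2),'pos',np.round(o['ee_pos'],4),'tool cm',(M.T@d*100).round(2),'F',np.round(o['wrist_force'],1),'w',round(o['width']*1000,1))
    ph=np.degrees(np.arctan2(M[1,0],M[0,0]));print('phi',ph.round(2))
    if phi is not None:
        c,s=np.cos(np.radians(phi)),np.sin(np.radians(phi));G=np.array([[c,s,0],[s,-c,0],[0,0,-1]])
        print('turn deg',np.degrees(Ro.from_matrix(M.T@G).as_rotvec()).round(2),'tool cm after turn',(G.T@d*100).round(2))
E
python3 - <<'E'
from h import *
print('mon bottom',tri((228,178),(265,140)),'mon top',tri((213,98),(250,88)))
go([.47,-.25,.405],2.4); go([.519,.1495,.405],2.4)
E
```

```text
mon bottom (array([0.70630574, 0.0814883 , 0.1111469 ]), np.float64(0.006276287088129981)) mon top (array([0.73282021, 0.09185702, 0.37823932]), np.float64(0.014817532806962777))
t 0.1 pos [ 0.2577 -0.6236  0.4038] tool cm [ 33.89 -26.43  -0.08] F [-0.3 -0.3  0.6] w 86.9
phi 22.45
turn deg [-1.000e-01  2.000e-02  2.005e+01] tool cm after turn [ 22.78 -36.44  -0.12]
t 0.1 pos [ 0.2577 -0.6236  0.4038] tool cm [ 5.368e+01 -6.148e+01 -2.000e-02] F [-0.3 -0.3  0.6] w 86.9
phi 22.45
turn deg [-1.000e-01  2.000e-02  2.005e+01] tool cm after turn [ 29.35 -76.15  -0.12]
```

Candidates, by top-view pixel:
- **Keeper tray:** large tray (407,230) or small tray (257,275). I choose the large one, at world (0.451, -0.315).
- **Red knob:** (454,193) on the large tray or (256,289) on the small one. I choose the first.
- **Bail:** the only red bail is at (239,203).
- **Slug:** the white cylinder in the hopper at (251,217). The bottles at (150,150) and (176,168) are not slugs.

The crops above confirm these choices.

```bash
python3 -m inch '[{"rz":6.68,"jaw":0.5},{"rz":6.68},{"rz":6.68},{"x":2.07,"y":-3.31},{"x":2.07,"y":-3.31},{"x":2.07,"y":-3.31},{"x":2.07,"y":-3.31},{"x":2.07,"y":-3.31},{"x":2.07,"y":-3.31},{"x":2.07,"y":-3.31},{"x":2.07,"y":-3.31},{"x":2.07,"y":-3.31},{"x":2.07,"y":-3.31},{"x":2.07,"y":-3.31}]' 20; python3 -c "
from h import *
go([.519,.1495,.405],2.4)"
```

```text
t 0.1 pos [ 0.2577 -0.6236  0.4038] tool cm [ 5.368e+01 -6.148e+01 -2.000e-02] F [-0.3 -0.3  0.6] w 86.9
phi 22.45
turn deg [-1.000e-01  2.000e-02  2.005e+01] tool cm after turn [ 29.35 -76.15  -0.12]invalid input
```

```bash
python3 -m inch '[{"rx":0,"ry":0,"rz":6.68,"x":0,"y":0,"z":0,"jaw":0.5}]' 20; python3 -m inch '[{"rx":0,"ry":0,"rz":6.68,"x":0,"y":0,"z":0,"jaw":0.5},{"rx":0,"ry":0,"rz":6.68,"x":0,"y":0,"z":0,"jaw":0.5},{"rx":0,"ry":0,"rz":0,"x":2.07,"y":-3.31,"z":0,"jaw":0.5},{"rx":0,"ry":0,"rz":0,"x":2.07,"y":-3.31,"z":0,"jaw":0.5},{"rx":0,"ry":0,"rz":0,"x":2.07,"y":-3.31,"z":0,"jaw":0.5},{"rx":0,"ry":0,"rz":0,"x":2.07,"y":-3.31,"z":0,"jaw":0.5},{"rx":0,"ry":0,"rz":0,"x":2.07,"y":-3.31,"z":0,"jaw":0.5},{"rx":0,"ry":0,"rz":0,"x":2.07,"y":-3.31,"z":0,"jaw":0.5},{"rx":0,"ry":0,"rz":0,"x":2.07,"y":-3.31,"z":0,"jaw":0.5},{"rx":0,"ry":0,"rz":0,"x":2.07,"y":-3.31,"z":0,"jaw":0.5},{"rx":0,"ry":0,"rz":0,"x":2.07,"y":-3.31,"z":0,"jaw":0.5},{"rx":0,"ry":0,"rz":0,"x":2.07,"y":-3.31,"z":0,"jaw":0.5},{"rx":0,"ry":0,"rz":0,"x":2.07,"y":-3.31,"z":0,"jaw":0.5}]' ; python3 -c "
from h import *
go([.519,.1495,.405],2.4)"
```

```text
t: 0.18
ee_pos: [0.2576, -0.6237, 0.404]
ee_rot: [0.991, 0.136, -0.0, -0.001]
wrist_force: [0.2, -0.1, -0.7]
width: 0.085
t: 1.27
ee_pos: [0.4704, -0.2486, 0.4046]
ee_rot: [1.0, 0.021, -0.0, -0.0]
wrist_force: [1.3, -0.7, 0.2]
width: 0.0436
t 1.27 pos [ 0.4704 -0.2486  0.4046] tool cm [  6.53 -39.57  -0.04] F [ 1.3 -0.7  0.2] w 43.6
phi 2.4
turn deg [-0.    0.02  0.  ] tool cm after turn [  6.53 -39.57  -0.04]
```

```bash
python3 -m inch '[{"rx":0,"ry":0,"rz":0,"x":0.65,"y":-3.95,"z":0,"jaw":0.5},{"rx":0,"ry":0,"rz":0,"x":0.65,"y":-3.95,"z":0,"jaw":0.5},{"rx":0,"ry":0,"rz":0,"x":0.65,"y":-3.95,"z":0,"jaw":0.5},{"rx":0,"ry":0,"rz":0,"x":0.65,"y":-3.95,"z":0,"jaw":0.5},{"rx":0,"ry":0,"rz":0,"x":0.65,"y":-3.95,"z":0,"jaw":0.5},{"rx":0,"ry":0,"rz":0,"x":0.65,"y":-3.95,"z":0,"jaw":0.5},{"rx":0,"ry":0,"rz":0,"x":0.65,"y":-3.95,"z":0,"jaw":0.5},{"rx":0,"ry":0,"rz":0,"x":0.65,"y":-3.95,"z":0,"jaw":0.5},{"rx":0,"ry":0,"rz":0,"x":0.65,"y":-3.95,"z":0,"jaw":0.5},{"rx":0,"ry":0,"rz":0,"x":0.65,"y":-3.95,"z":0,"jaw":0.5},{"rx":0,"ry":0,"rz":0,"x":0,"y":0,"z":1.4,"jaw":0.5}]' ; python3 -c "
from h import *
go([.519,.1495,.347],2.4)
crop('scene',180,120,160,120,5,'b1')"
```

```text
t: 2.18
ee_pos: [0.5181, 0.1563, 0.3933]
ee_rot: [1.0, 0.027, 0.003, -0.004]
wrist_force: [-0.1, 0.7, 1.4]
width: 0.0434
t 2.18 pos [0.5181 0.1563 0.3933] tool cm [0.02 0.72 4.62] F [-0.1  0.7  1.4] w 43.4
phi 3.11
turn deg [-0.44 -0.36  0.71] tool cm after turn [0.06 0.68 4.63]
```

View pics/b1.png

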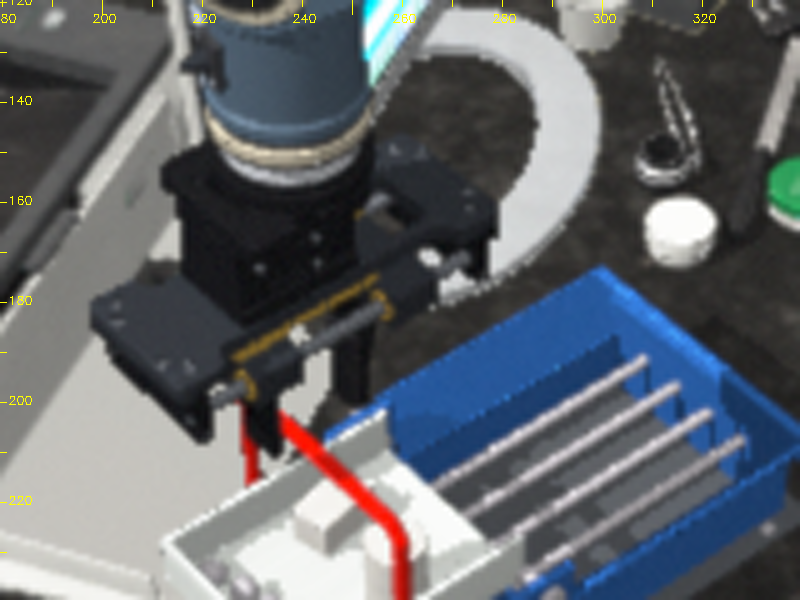

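```bash
python3 -c "
from h import *
go([.519,.1495,.347],2.4)
o=r.get_obs()
M=Ro.from_quat(o['ee_rot']).as_matrix()
for s in(-.022,.022): print(proj('scene',o['ee_pos']+M@[0,s,.182]),proj('top',o['ee_pos']+M@[0,s,.182]))
"
```

```text
t 2.23 pos [0.5173 0.1518 0.3887] tool cm [0.17 0.25 4.17] F [-0.5 -0.1 -2.2] w 43.2
phi 2.91
turn deg [-0.12  0.12  0.51] tool cm after turn [0.17 0.24 4.17]
[[236.43081697 207.76736783]] [[226.52545523 202.78104511]]
[[250.33015902 199.46657933]] [[244.05440585 201.56664529]]
```

```bash
python3 -m inch '[{"rx":0,"ry":0,"rz":0,"x":0,"y":0,"z":1.4,"jaw":0.5},{"rx":0,"ry":0,"rz":0,"x":0,"y":0,"z":1.4,"jaw":0.5},{"rx":0,"ry":0,"rz":0,"x":0,"y":0,"z":1.4,"jaw":0.5},{"rx":0,"ry":0,"rz":0,"x":0,"y":0,"z":0,"jaw":0.6},{"rx":0,"ry":0,"rz":0,"x":0,"y":0,"z":0,"jaw":0.7}]' ; python3 -c "
from h import *
go([.519,.1495,.347],2.4)
crop('scene',180,120,160,120,5,'b2')
crop('top',190,150,160,100,5,'b2t')"
```

```text
t: 2.65
ee_pos: [0.5182, 0.1461, 0.3482]
ee_rot: [1.0, 0.021, -0.001, 0.0]
wrist_force: [0.2, -0.3, 0.8]
width: 0.0366
t 2.65 pos [0.5182 0.1461 0.3482] tool cm [ 0.1  -0.34  0.12] F [ 0.2 -0.3  0.8] w 36.6
phi 2.35
turn deg [ 0.05  0.12 -0.05] tool cm after turn [ 0.1  -0.34  0.12]
```

View pics/b2.png

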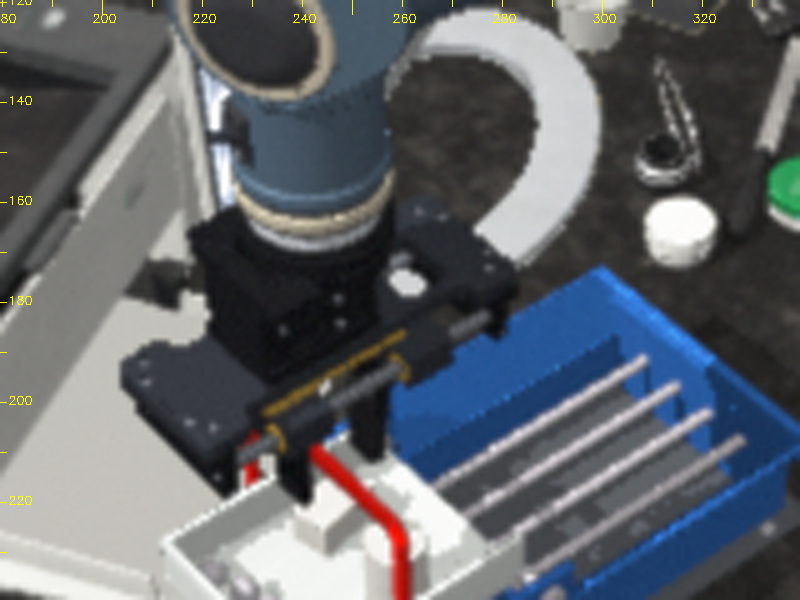

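View pics/b2t.png

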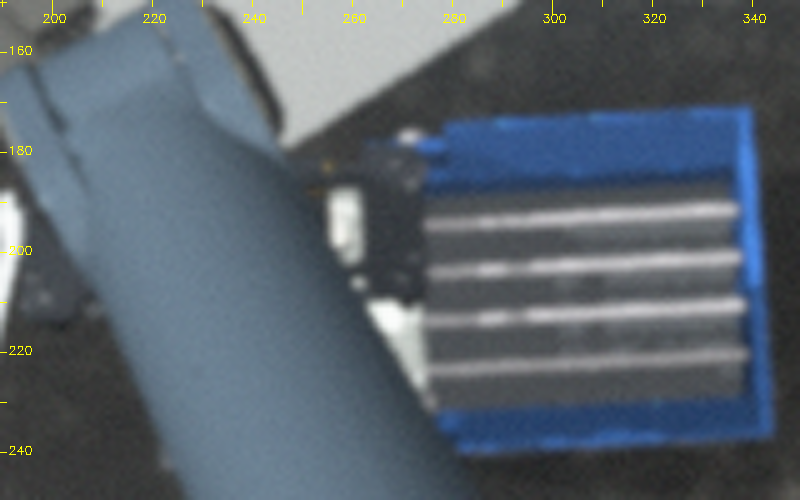

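```bash
python3 -m inch '[{"rx":0,"ry":0,"rz":0,"x":0,"y":0,"z":0,"jaw":0.78},{"rx":0,"ry":0,"rz":0,"x":0,"y":0,"z":0,"jaw":0.78},{"rx":0,"ry":0,"rz":0,"x":0,"y":0,"z":0,"jaw":0.78},{"rx":0,"ry":0,"rz":0,"x":0,"y":0.43,"z":-0.3,"jaw":0.78},{"rx":0,"ry":0,"rz":0,"x":0,"y":0.43,"z":-0.3,"jaw":0.78},{"rx":0,"ry":0,"rz":0,"x":0,"y":0.43,"z":-0.3,"jaw":0.78},{"rx":0,"ry":0,"rz":0,"x":0,"y":0.43,"z":-0.3,"jaw":0.78},{"rx":0,"ry":0,"rz":0,"x":0,"y":0.43,"z":-0.3,"jaw":0.78}]' ; python3 -c "
from h import *
go([.519,.1495,.347],2.4)
crop('scene',180,120,160,120,5,'b3')"
```

```text
t: 3.42
ee_pos: [0.5187, 0.1272, 0.3641]
ee_rot: [1.0, 0.022, 0.0, -0.002]
wrist_force: [-0.1, 7.1, -2.8]
width: 0.0194
t 3.42 pos [0.5187 0.1272 0.3641] tool cm [ 0.12 -2.22  1.72] F [-0.1  7.1 -2.8] w 19.4
phi 2.5
turn deg [-0.23 -0.01  0.1 ] tool cm after turn [ 0.12 -2.23  1.71]
```

View pics/b3.png

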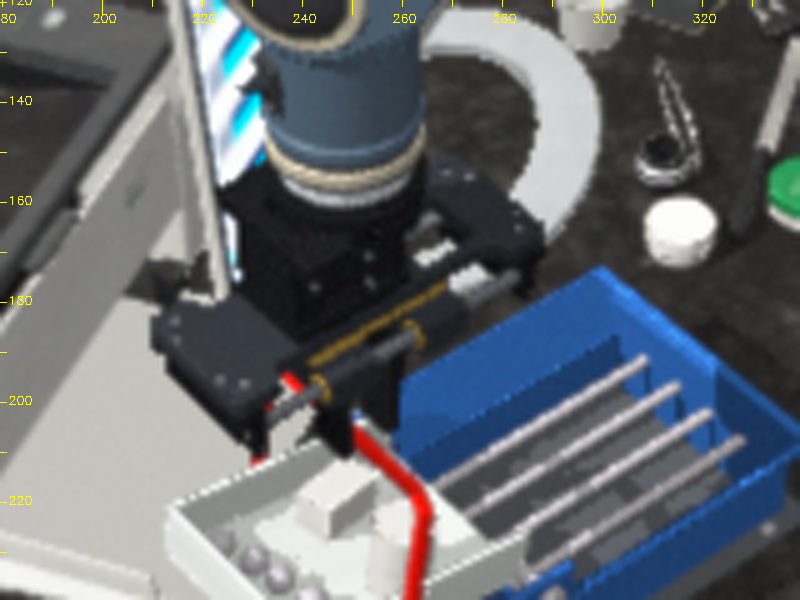

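```bash
python3 -m inch '[{"rx":0,"ry":0,"rz":0,"x":0,"y":0.4,"z":-0.17,"jaw":0.78},{"rx":0,"ry":0,"rz":0,"x":0,"y":0.4,"z":-0.17,"jaw":0.78},{"rx":0,"ry":0,"rz":0,"x":0,"y":0.4,"z":-0.17,"jaw":0.78},{"rx":0,"ry":0,"rz":0,"x":0,"y":0.4,"z":-0.17,"jaw":0.78},{"rx":0,"ry":0,"rz":0,"x":0,"y":0.4,"z":-0.17,"jaw":0.78},{"rx":0,"ry":0,"rz":0,"x":0,"y":0.4,"z":-0.17,"jaw":0.78},{"rx":0,"ry":0,"rz":0,"x":0,"y":0.43,"z":-0.09,"jaw":0.78},{"rx":0,"ry":0,"rz":0,"x":0,"y":0.43,"z":-0.09,"jaw":0.78},{"rx":0,"ry":0,"rz":0,"x":0,"y":0.43,"z":-0.09,"jaw":0.78},{"rx":0,"ry":0,"rz":0,"x":0,"y":0.43,"z":-0.09,"jaw":0.78},{"rx":0,"ry":0,"rz":0,"x":0,"y":0.43,"z":-0.09,"jaw":0.78},{"rx":0,"ry":0,"rz":0,"x":0,"y":0.43,"z":-0.09,"jaw":0.78}]' ; python3 -c "
from h import *
go([.519,.1495,.347],2.4)
crop('scene',180,120,160,120,5,'b4')"
```

```text
t: 4.47
ee_pos: [0.5215, 0.0775, 0.3811]
ee_rot: [1.0, 0.022, 0.001, -0.002]
wrist_force: [-0.6, 4.1, 3.1]
width: 0.0194
t 4.47 pos [0.5215 0.0775 0.3811] tool cm [ 0.06 -7.19  3.43] F [-0.6  4.1  3.1] w 19.4
phi 2.5
turn deg [-0.22 -0.18  0.1 ] tool cm after turn [ 0.05 -7.2   3.41]
```

View pics/b4.png

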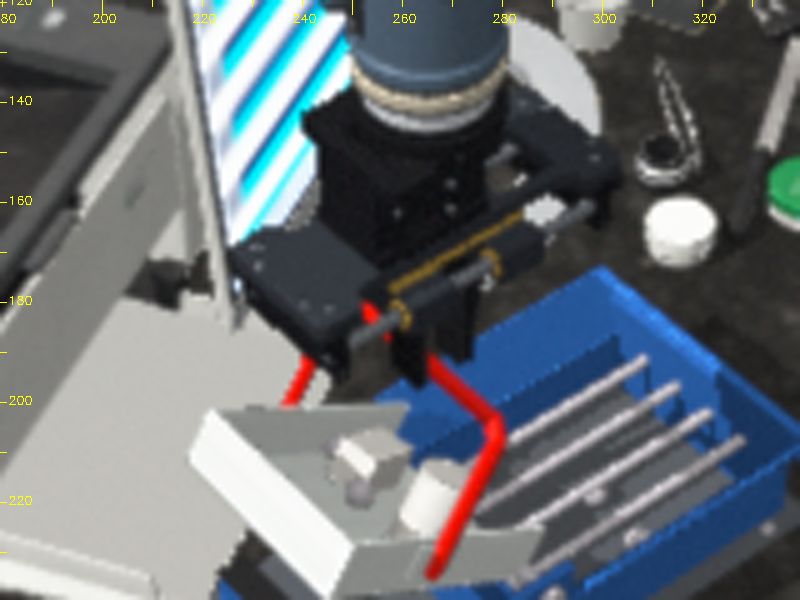

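```bash
python3 -m inch '[{"rx":0,"ry":0,"rz":0,"x":0,"y":0.3,"z":0,"jaw":0.78},{"rx":0,"ry":0,"rz":0,"x":0,"y":0.3,"z":0,"jaw":0.78},{"rx":0,"ry":0,"rz":0,"x":0,"y":0.3,"z":0,"jaw":0.78},{"rx":0,"ry":0,"rz":0,"x":0,"y":0.3,"z":0,"jaw":0.78},{"rx":0,"ry":0,"rz":0,"x":0,"y":0.3,"z":0,"jaw":0.78},{"rx":0,"ry":0,"rz":0,"x":0,"y":0.3,"z":0,"jaw":0.78},{"rx":0,"ry":0,"rz":0,"x":0,"y":0.3,"z":0,"jaw":0.78},{"rx":0,"ry":0,"rz":0,"x":0,"y":0.3,"z":0,"jaw":0.78}]' ; python3 -c "
from h import *
go([.519,.1495,.347],2.4)
crop('scene',180,120,160,120,5,'b5')"
```

```text
t: 5.18
ee_pos: [0.5223, 0.0511, 0.3791]
ee_rot: [1.0, 0.021, -0.0, 0.0]
wrist_force: [0.0, 3.0, 1.0]
width: 0.0193
t 5.18 pos [0.5223 0.0511 0.3791] tool cm [ 0.09 -9.84  3.21] F [0. 3. 1.] w 19.3
phi 2.39
turn deg [ 0.02  0.03 -0.01] tool cm after turn [ 0.09 -9.84  3.21]
```

View pics/b5.png

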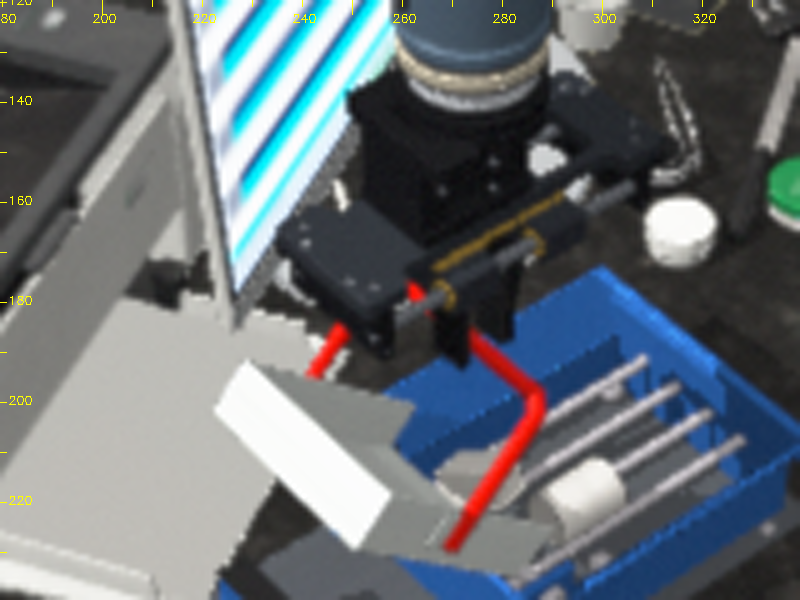

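```bash
python3 -m inch '[{"rx":0,"ry":0,"rz":0,"x":0,"y":0.38,"z":0.05,"jaw":0.78},{"rx":0,"ry":0,"rz":0,"x":0,"y":0.38,"z":0.05,"jaw":0.78},{"rx":0,"ry":0,"rz":0,"x":0,"y":0.38,"z":0.05,"jaw":0.78},{"rx":0,"ry":0,"rz":0,"x":0,"y":0.38,"z":0.05,"jaw":0.78},{"rx":0,"ry":0,"rz":0,"x":0,"y":0.38,"z":0.05,"jaw":0.78},{"rx":0,"ry":0,"rz":0,"x":0,"y":0.38,"z":0.05,"jaw":0.78},{"rx":0,"ry":0,"rz":0,"x":0,"y":0.38,"z":0.05,"jaw":0.78},{"rx":0,"ry":0,"rz":0,"x":0,"y":0.38,"z":0.05,"jaw":0.78},{"rx":0,"ry":0,"rz":0,"x":0,"y":0.3,"z":0.05,"jaw":0.78},{"rx":0,"ry":0,"rz":0,"x":0,"y":0,"z":0,"jaw":0.78},{"rx":0,"ry":0,"rz":0,"x":0,"y":0,"z":0,"jaw":0.78},{"rx":0,"ry":0,"rz":0,"x":0,"y":0,"z":0,"jaw":0.78}]' ; python3 -c "
from h import *
go([.519,.1495,.347],2.4)
crop('scene',180,120,160,120,5,'b6')"
```

```text
t: 6.23
ee_pos: [0.5239, 0.0178, 0.375]
ee_rot: [1.0, 0.021, 0.0, 0.0]
wrist_force: [-0.1, -0.7, 0.5]
width: 0.0194
t 6.23 pos [0.5239 0.0178 0.375 ] tool cm [  0.06 -13.18   2.79] F [-0.1 -0.7  0.5] w 19.4
phi 2.39
turn deg [ 0.05 -0.02 -0.01] tool cm after turn [  0.07 -13.18   2.8 ]
```

View pics/b6.png

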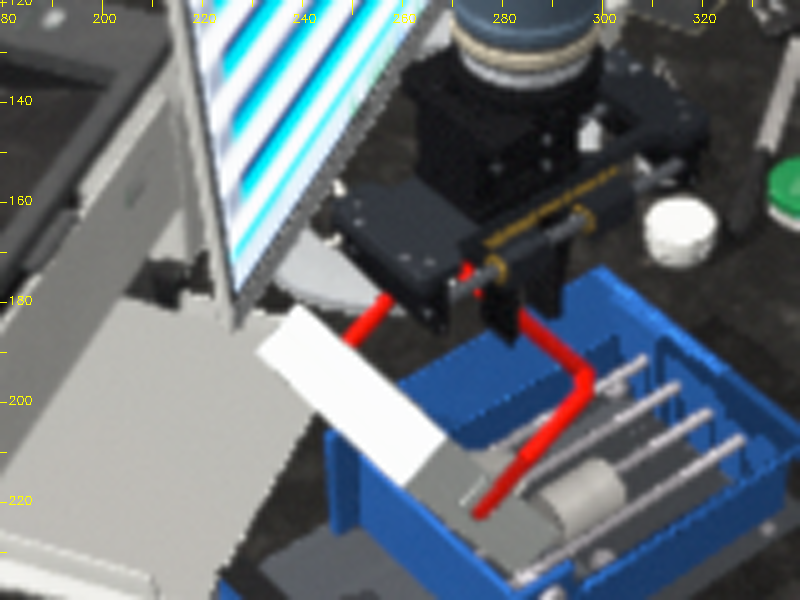

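```bash
python3 -m inch '[{"rx":0,"ry":0,"rz":0,"x":0,"y":0,"z":0.3,"jaw":0.78},{"rx":0,"ry":0,"rz":0,"x":0,"y":-0.49,"z":-0.08,"jaw":0.78},{"rx":0,"ry":0,"rz":0,"x":0,"y":-0.49,"z":-0.08,"jaw":0.78},{"rx":0,"ry":0,"rz":0,"x":0,"y":-0.49,"z":-0.08,"jaw":0.78},{"rx":0,"ry":0,"rz":0,"x":0,"y":-0.49,"z":-0.08,"jaw":0.78},{"rx":0,"ry":0,"rz":0,"x":0,"y":-0.49,"z":-0.08,"jaw":0.78},{"rx":0,"ry":0,"rz":0,"x":0,"y":-0.49,"z":-0.08,"jaw":0.78},{"rx":0,"ry":0,"rz":0,"x":0,"y":-0.49,"z":-0.08,"jaw":0.78},{"rx":0,"ry":0,"rz":0,"x":0,"y":-0.49,"z":-0.08,"jaw":0.78},{"rx":0,"ry":0,"rz":0,"x":0,"y":-0.53,"z":0,"jaw":0.78},{"rx":0,"ry":0,"rz":0,"x":0,"y":-0.53,"z":0,"jaw":0.78},{"rx":0,"ry":0,"rz":0,"x":0,"y":-0.53,"z":0,"jaw":0.78},{"rx":0,"ry":0,"rz":0,"x":0,"y":-0.53,"z":0,"jaw":0.78},{"rx":0,"ry":0,"rz":0,"x":0,"y":-0.53,"z":0,"jaw":0.78}]' ; python3 -c "
from h import *
go([.519,.1495,.347],2.4)
crop('scene',180,120,160,120,5,'b7')"
```

```text
t: 7.45
ee_pos: [0.5209, 0.0845, 0.3782]
ee_rot: [1.0, 0.021, -0.0, -0.0]
wrist_force: [0.3, 0.8, -0.7]
width: 0.0192
t 7.45 pos [0.5209 0.0845 0.3782] tool cm [ 0.08 -6.5   3.12] F [ 0.3  0.8 -0.7] w 19.2
phi 2.41
turn deg [-0.    0.01  0.01] tool cm after turn [ 0.08 -6.5   3.12]
```

View pics/b7.png

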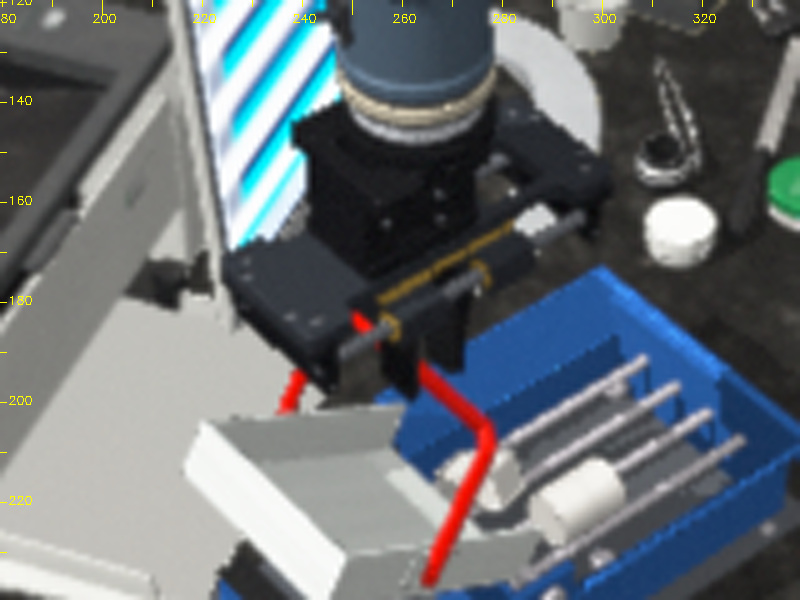

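Hopper is empty and both parts lie on the grate (block near (275,216), slug near (295,219)). I'll keep lowering the hopper.

```bash
python3 -m inch '[{"rx":0,"ry":0,"rz":0,"x":0,"y":-0.51,"z":0.11,"jaw":0.78},{"rx":0,"ry":0,"rz":0,"x":0,"y":-0.51,"z":0.11,"jaw":0.78},{"rx":0,"ry":0,"rz":0,"x":0,"y":-0.51,"z":0.11,"jaw":0.78},{"rx":0,"ry":0,"rz":0,"x":0,"y":-0.51,"z":0.11,"jaw":0.78},{"rx":0,"ry":0,"rz":0,"x":0,"y":-0.51,"z":0.11,"jaw":0.78},{"rx":0,"ry":0,"rz":0,"x":0,"y":-0.48,"z":0.2,"jaw":0.78},{"rx":0,"ry":0,"rz":0,"x":0,"y":-0.48,"z":0.2,"jaw":0.78},{"rx":0,"ry":0,"rz":0,"x":0,"y":-0.48,"z":0.2,"jaw":0.78},{"rx":0,"ry":0,"rz":0,"x":0,"y":-0.48,"z":0.2,"jaw":0.78},{"rx":0,"ry":0,"rz":0,"x":0,"y":-0.48,"z":0.2,"jaw":0.78},{"rx":0,"ry":0,"rz":0,"x":0,"y":-0.37,"z":0.25,"jaw":0.78},{"rx":0,"ry":0,"rz":0,"x":0,"y":-0.37,"z":0.25,"jaw":0.78},{"rx":0,"ry":0,"rz":0,"x":0,"y":-0.37,"z":0.25,"jaw":0.78},{"rx":0,"ry":0,"rz":0,"x":0,"y":-0.37,"z":0.25,"jaw":0.78},{"rx":0,"ry":0,"rz":0,"x":0,"y":-0.37,"z":0.25,"jaw":0.78},{"rx":0,"ry":0,"rz":0,"x":0,"y":0,"z":0,"jaw":0.6},{"rx":0,"ry":0,"rz":0,"x":0,"y":0,"z":0,"jaw":0.5},{"rx":0,"ry":0,"rz":0,"x":0,"y":0,"z":0,"jaw":0.4}]' ; python3 -c "
from h import *
go([.519,.1495,.347],2.4)
crop('scene',180,120,160,120,5,'b8')
crop('top',190,150,160,100,5,'b8t')"
```

```text
t: 9.0
ee_pos: [0.5182, 0.1516, 0.3503]
ee_rot: [1.0, 0.021, 0.0, 0.0]
wrist_force: [-0.6, -0.5, -1.2]
width: 0.0319
t 9.0 pos [0.5182 0.1516 0.3503] tool cm [0.07 0.21 0.33] F [-0.6 -0.5 -1.2] w 31.9
phi 2.38
turn deg [ 0.02 -0.01 -0.02] tool cm after turn [0.07 0.21 0.33]
```

View pics/b8.png

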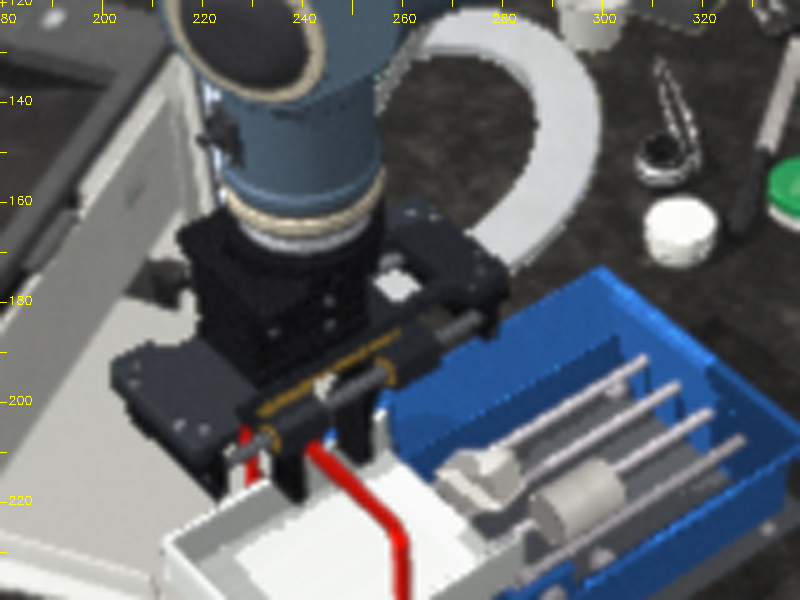

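View pics/b8t.png

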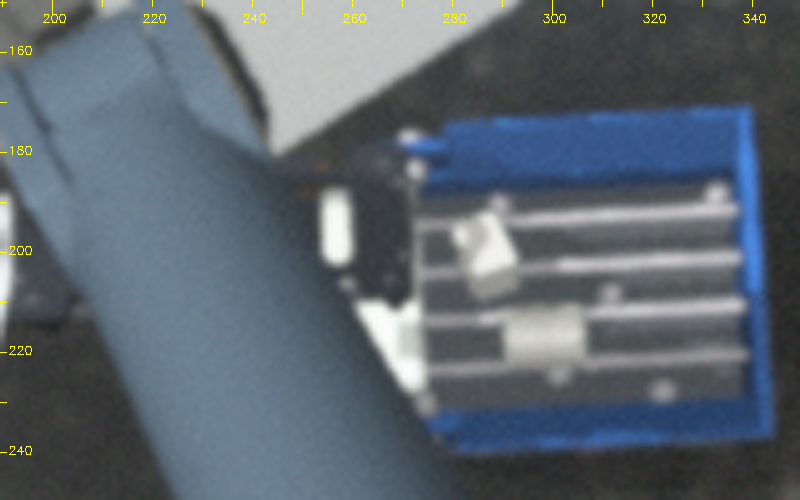

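```bash
python3 -m inch '[{"rx":0,"ry":0,"rz":0,"x":0,"y":0,"z":-2,"jaw":0.4},{"rx":0,"ry":0,"rz":0,"x":0,"y":0,"z":-3,"jaw":0.4},{"rx":0,"ry":0,"rz":0,"x":0,"y":2,"z":-2,"jaw":0},{"rx":0,"ry":0,"rz":0,"x":0,"y":4.1,"z":0,"jaw":0},{"rx":0,"ry":0,"rz":0,"x":0,"y":4.1,"z":0,"jaw":0},{"rx":0,"ry":0,"rz":0,"x":0,"y":4.1,"z":0,"jaw":0},{"rx":0,"ry":0,"rz":0,"x":0,"y":4.1,"z":0,"jaw":0},{"rx":0,"ry":0,"rz":0,"x":0,"y":4.1,"z":0,"jaw":0},{"rx":0,"ry":0,"rz":0,"x":0,"y":4.1,"z":0,"jaw":0},{"rx":0,"ry":0,"rz":0,"x":0,"y":4.1,"z":0,"jaw":0},{"rx":0,"ry":0,"rz":0,"x":0,"y":4.1,"z":0,"jaw":0}]' ; python3 -c "
from h import *
go([.519,.1495,.347],2.4)
crop('scene',200,170,145,100,5,'b9')
crop('scene',255,185,80,60,10,'b9z')
crop('top',260,175,80,60,10,'b9t')"
```

```text
t: 10.02
ee_pos: [0.5322, -0.1981, 0.4207]
ee_rot: [1.0, 0.021, 0.0, 0.0]
wrist_force: [1.1, 0.0, -0.7]
width: 0.0869
t 10.02 pos [ 0.5322 -0.1981  0.4207] tool cm [  0.12 -34.78   7.35] F [ 1.1  0.  -0.7] w 86.9
phi 2.38
turn deg [ 0.03 -0.04 -0.02] tool cm after turn [  0.13 -34.78   7.37]
```

View pics/b9.png

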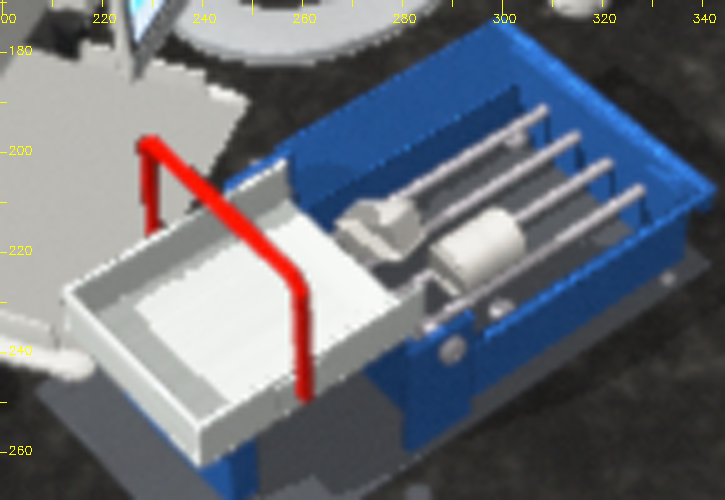

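View pics/b9z.png

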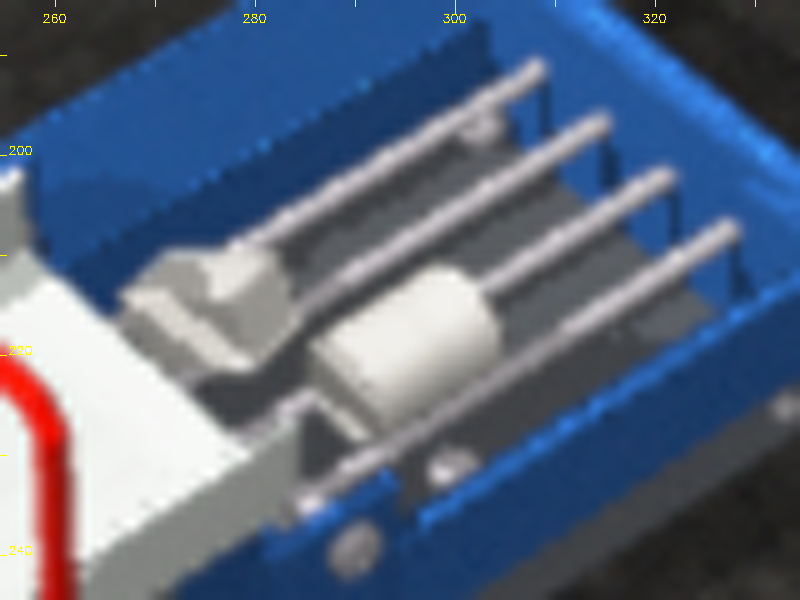

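View pics/b9t.png

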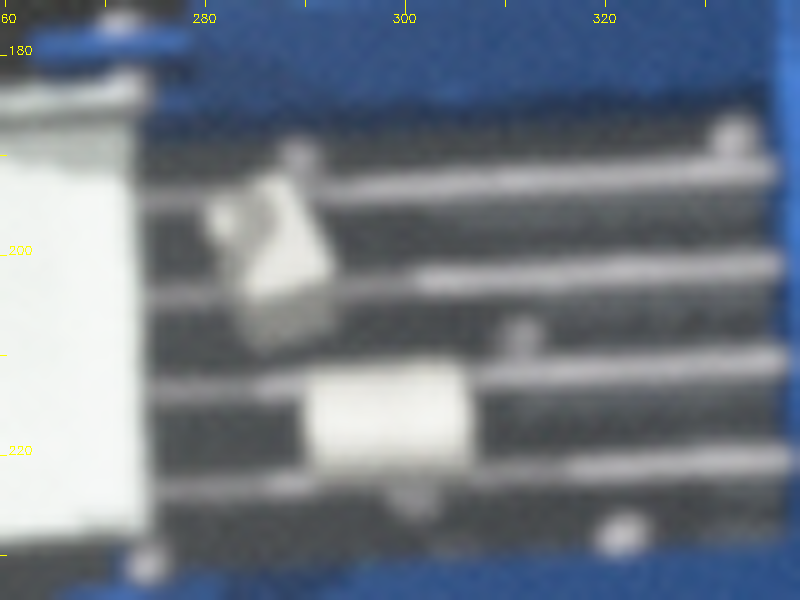

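```bash
python3 -c "
import cv2,numpy as np
a=[cv2.imread(f'pics/{n}.png')[y-170//2:y+85,x-95:x+95] for n,x,y in(('b7',490,480),('b8',490,480))]
b=cv2.imread('pics/b9.png')[270-100:270+70,390-95:390+95]
a.append(b)
cv2.imwrite('pics/z1.png',cv2.resize(np.hstack(a),None,fx=1.4*1,fy=1.4))"
```

```text
(no output)
```

View pics/z1.png

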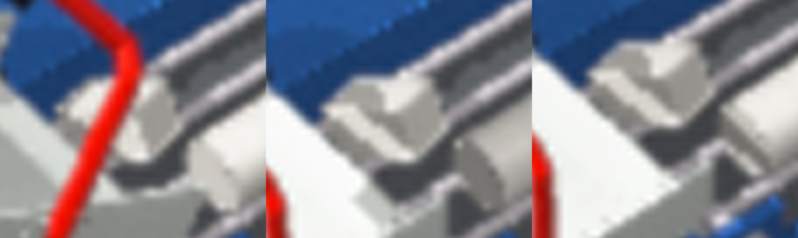

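```bash
python3 -c "
from h import *
a=[]
for cam,x,y in(('scene',260,202),('top',272,186)):
    im=cv2.cvtColor(r.capture(cam),cv2.COLOR_RGB2BGR);cv2.imwrite('pics/raw_'+cam+'.png',im)
    c=cv2.resize(im[y:y+28,x:x+30],None,fx=20,fy=20,interpolation=cv2.INTER_CUBIC)[:, :400*3//2]
    c=np.clip((c.astype(float)-40)*1.15,0,255).astype(np.uint8)
    for i in range(0,30,5):
        cv2.putText(c,str(x+i),(i*20,10),0,.35,(0,255,255),1);cv2.putText(c,str(y+i),(0,i*20+10),0,.35,(0,255,255),1)
        cv2.line(c,(i*20+10,12),(i*20+10,18),(0,255,255));cv2.line(c,(24,i*20+10),(30,i*20+10),(0,255,255))
    cv2.imwrite('pics/blk_'+cam+'.png',c)
"
```

```text
(no output)
```

View pics/blk_scene.png

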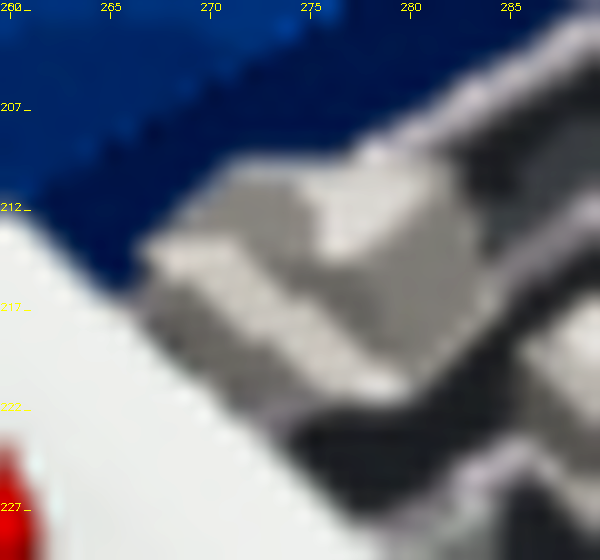

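View pics/blk_top.png

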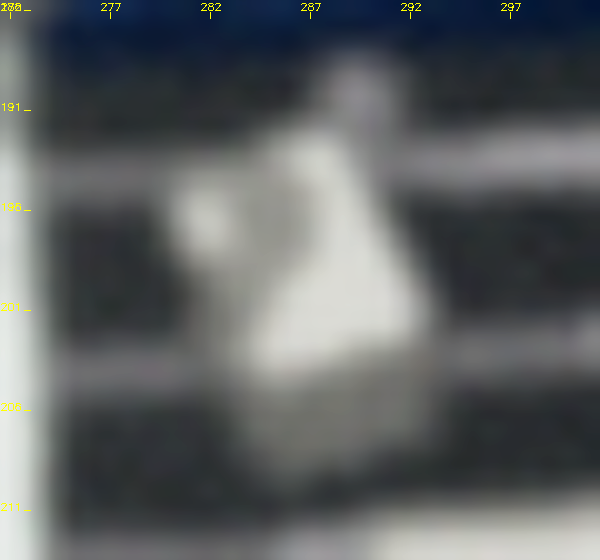

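```bash
cat > fitb.py <<'E'
from h import *
from scipy.optimize import differential_evolution as DE
CI={c:r.camera_info(c) for c in('scene','top')}
r_ci=r.camera_info
S=np.array([(266.5,213.7),(271,209.4),(281.5,209.2),(284.3,216),(280,221.7),(274.5,222.5),(266.5,217)])
T=np.array([(279.8,195.5),(286.5,191.8),(288,191.8),(293.3,201.5),(292.8,206.5),(286,209.8),(283.5,207)])
V=np.array([[a,b,c] for a in(-.012,.012) for b in(-.02,.02) for c in(-.0125,.0125)])
K={c:np.array([[i['fx'],0,i['cx']],[0,i['fy'],i['cy']],[0,0,1]]) for c,i in CI.items()}
def pj(c,P):
    v=CI[c]['view'];q=(P@v[:3,:3].T+v[:3,3])*[1,-1,-1]
    return cv2.projectPoints(q,np.zeros(3),np.zeros(3),K[c],CI[c]['D'])[0].reshape(-1,2)
O={'scene':(255,200),'top':(270,180)}
def mask(c,p):
    m=np.zeros((320,320),np.uint8);h=cv2.convexHull(((p-O[c])*8).astype(np.float32))
    cv2.fillConvexPoly(m,np.round(h).astype(np.int32),1);return m
MS,MT=mask('scene',S),mask('top',T)
# hidden part of scene behind the hopper lip: ignore below the line (265,216)-(274,224)
yy,xx=np.mgrid[:320,:320];X=xx/8+255;Y=yy/8+200
vis=(Y-216)<(X-265.)*8/9
def cost(q):
    P=V@Ro.from_rotvec(q[3:]).as_matrix().T+q[:3]
    c=0
    for cam,M in(('scene',MS),('top',MT)):
        m=mask(cam,pj(cam,P))
        if cam=='scene': m=m*vis; M=M*vis
        c+=1-(m&M).sum()/max(1,(m|M).sum())
    return c
if __name__=='__main__':
    c0=at('top',287,200.5,.06);print(c0)
    for seed in range(4):
        s=DE(cost,[(c0[0]-.02,c0[0]+.02),(c0[1]-.02,c0[1]+.02),(.045,.085)]+[(-2.3,2.3)]*3,seed=seed,maxiter=120,popsize=12,tol=1e-6)
        R=Ro.from_rotvec(s.x[3:]).as_matrix()
        yaw=.0417;G=np.array([[np.cos(yaw),np.sin(yaw),0],[-np.sin(yaw),np.cos(yaw),0],[0,0,1]])
        p=G@(s.x[:3]-[.5225,.0646,0]);RR=G@R
        print(round(s.fun,3),'riddle pos',p.round(4),'axes x,y,z:',RR.T.round(2).tolist(),'zmin',(p+V@RR.T)[:,2].min().round(4))
E
python3 fitb.py
```

```text
[0.54623006 0.02610193 0.06      ]
0.15 riddle pos [ 0.0243 -0.0381  0.0515] axes x,y,z: [[0.49, 0.05, 0.87], [-0.82, -0.3, 0.48], [0.28, -0.95, -0.11]] zmin 0.0301
0.144 riddle pos [ 0.0239 -0.0386  0.0511] axes x,y,z: [[-0.46, -0.34, -0.82], [0.82, 0.2, -0.54], [0.35, -0.92, 0.18]] zmin 0.0281
0.144 riddle pos [ 0.0237 -0.0383  0.0514] axes x,y,z: [[0.48, 0.32, 0.82], [-0.82, -0.18, 0.55], [0.32, -0.93, 0.17]] zmin 0.0285
0.152 riddle pos [ 0.0242 -0.0381  0.0515] axes x,y,z: [[0.47, 0.07, 0.88], [-0.83, -0.3, 0.47], [0.3, -0.95, -0.09]] zmin 0.0305
```

```bash
python3 -c "
from h import *
yaw=.0417;G=np.array([[np.cos(yaw),np.sin(yaw),0],[-np.sin(yaw),np.cos(yaw),0],[0,0,1]])
for n,c,u,v,z in(('slug mid','top',298.3,216.4,.0565),('left end','top',290,216,.0565),('right end','top',306.5,216,.0565)):
    w=at(c,u,v,z);print(n,w.round(4),(G@(w-[.5225,.0646,0])).round(4))
# predicted in the scene
w=np.array([.5225,.0646,0])+G.T@[-.028,-.068,.0565]
for s in(-.0225,.0225):print(proj('scene',w+G.T@[0,s,0]),proj('top',w+G.T@[0,s,0]))
"
```

```text
slug mid [ 0.5007 -0.005   0.0565] [-0.0247 -0.0686  0.0565]
left end [0.5023 0.0184 0.0565] [-0.0221 -0.0453  0.0565]
right end [ 0.5014 -0.0281  0.0565] [-0.0249 -0.0917  0.0565]
[[301.47672105 215.78641951]] [[306.12619645 217.10265253]]
[[289.47115406 223.48856245]] [[290.17560688 218.05109099]]
```

```bash
python3 -m inch '[{"rx":0,"ry":0,"rz":0,"x":-0.43,"y":-3.24,"z":1.5,"jaw":0},{"rx":0,"ry":0,"rz":0,"x":-0.43,"y":-3.24,"z":1.5,"jaw":0},{"rx":0,"ry":0,"rz":0,"x":-0.43,"y":-3.24,"z":1.5,"jaw":0},{"rx":0,"ry":0,"rz":0,"x":-0.43,"y":-3.24,"z":1.5,"jaw":0},{"rx":0,"ry":0,"rz":0,"x":-0.43,"y":-3.24,"z":1.5,"jaw":0},{"rx":0,"ry":0,"rz":0,"x":-0.43,"y":-3.24,"z":1.5,"jaw":0},{"rx":0,"ry":0,"rz":0,"x":0,"y":0,"z":3,"jaw":0.2},{"rx":0,"ry":0,"rz":0,"x":0,"y":0,"z":3,"jaw":0.2},{"rx":0,"ry":0,"rz":0,"x":0,"y":0,"z":0,"jaw":0.2},{"rx":0,"ry":0,"rz":0,"x":0,"y":0,"z":0,"jaw":0.2},{"rx":0,"ry":0,"rz":0,"x":0,"y":0,"z":0,"jaw":0.2}]' 30; python3 -c "
from h import *
go([.4984,-.005,.231],2.4)
crop('scene',230,150,120,90,6,'s1')"
```

```text
t: 11.18
ee_pos: [0.4993, -0.0019, 0.2716]
ee_rot: [1.0, 0.022, 0.001, -0.0]
wrist_force: [1.1, 0.3, -0.1]
width: 0.0707
t 11.18 pos [ 0.4993 -0.0019  0.2716] tool cm [-0.12  0.31  4.06] F [ 1.1  0.3 -0.1] w 70.7
phi 2.47
turn deg [-0.01 -0.12  0.07] tool cm after turn [-0.11  0.31  4.06]
```

View pics/s1.png

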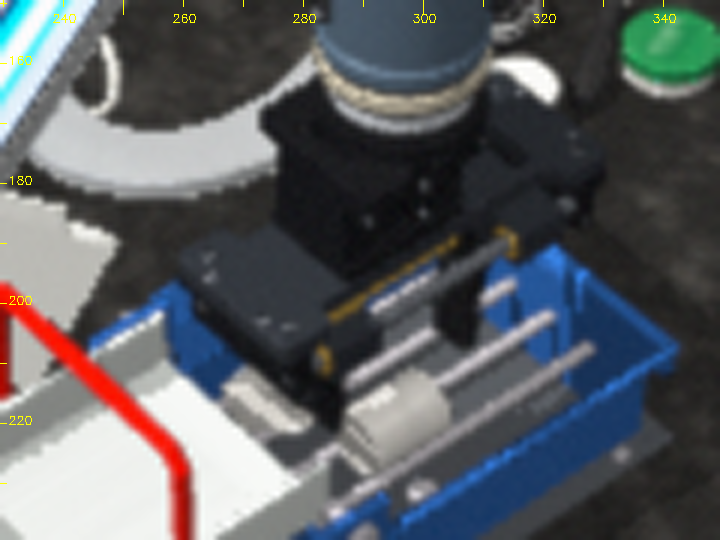

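```bash
python3 -m inch '[{"rx":0,"ry":0,"rz":0,"x":-0.1,"y":0.1,"z":1.4,"jaw":0.2},{"rx":0,"ry":0,"rz":0,"x":0,"y":0,"z":1.4,"jaw":0.2},{"rx":0,"ry":0,"rz":0,"x":0,"y":0,"z":1.2,"jaw":0.2},{"rx":0,"ry":0,"rz":0,"x":0,"y":0,"z":0,"jaw":0.2},{"rx":0,"ry":0,"rz":0,"x":0,"y":0,"z":0,"jaw":0.5},{"rx":0,"ry":0,"rz":0,"x":0,"y":0,"z":0,"jaw":0.6},{"rx":0,"ry":0,"rz":0,"x":0,"y":0,"z":0,"jaw":0.6},{"rx":0,"ry":0,"rz":0,"x":0,"y":0,"z":0,"jaw":0.6},{"rx":0,"ry":0,"rz":0,"x":0,"y":0,"z":0,"jaw":0.6},{"rx":0,"ry":0,"rz":0,"x":0,"y":0,"z":0,"jaw":0.6}]' 40; python3 -c "
from h import *
go([.4984,-.005,.231],2.4)"
```

```text
t: 12.07
ee_pos: [0.4982, -0.0037, 0.231]
ee_rot: [1.0, 0.021, 0.001, 0.0]
wrist_force: [-0.6, 0.2, 4.4]
width: 0.0448
t 12.07 pos [ 0.4982 -0.0037  0.231 ] tool cm [ 0.02  0.13 -0.  ] F [-0.6  0.2  4.4] w 44.8
phi 2.4
turn deg [ 0.01 -0.07 -0.  ] tool cm after turn [ 0.02  0.13 -0.  ]
```

```bash
python3 -m inch '[{"rx":0,"ry":0,"rz":0,"x":0,"y":0,"z":-1,"jaw":0.6},{"rx":0,"ry":0,"rz":0,"x":0,"y":0,"z":-3,"jaw":0.6},{"rx":0,"ry":0,"rz":0,"x":0,"y":0,"z":-4,"jaw":0.6},{"rx":0,"ry":0,"rz":0,"x":0,"y":0,"z":-4,"jaw":0.6},{"rx":0,"ry":0,"rz":1.4,"x":0,"y":1,"z":0,"jaw":0.6},{"rx":0,"ry":0,"rz":0,"x":-1.1,"y":3.3,"z":0,"jaw":0.6},{"rx":0,"ry":0,"rz":0,"x":-1.1,"y":3.8,"z":0,"jaw":0.6},{"rx":0,"ry":0,"rz":0,"x":-1.1,"y":3.8,"z":0,"jaw":0.6},{"rx":0,"ry":0,"rz":0,"x":-1.1,"y":3.8,"z":0,"jaw":0.6},{"rx":0,"ry":0,"rz":0,"x":-1.1,"y":3.8,"z":0,"jaw":0.6},{"rx":0,"ry":0,"rz":0,"x":-1.1,"y":3.8,"z":0,"jaw":0.6},{"rx":0,"ry":0,"rz":0,"x":-1.1,"y":3.8,"z":0,"jaw":0.6},{"rx":0,"ry":0,"rz":0,"x":-0.8,"y":2.5,"z":0,"jaw":0.6},{"rx":0,"ry":0,"rz":0,"x":0,"y":0,"z":0,"jaw":0.6},{"rx":0,"ry":0,"rz":0,"x":0,"y":0,"z":0,"jaw":0.6}]' 40; python3 -c "
from h import *
go([.4207,-.3159,.200],1.0)
crop('scene',250,80,180,135,4,'s2')
crop('scene',225,170,115,80,6,'s2b')"
```

```text
t: 13.32
ee_pos: [0.4169, -0.3027, 0.3497]
ee_rot: [1.0, 0.007, -0.001, -0.0]
wrist_force: [-0.1, 0.9, -3.5]
width: 0.0446
t 13.32 pos [ 0.4169 -0.3027  0.3497] tool cm [ 0.38  1.34 14.97] F [-0.1  0.9 -3.5] w 44.6
phi 0.75
turn deg [-0.04  0.08 -0.25] tool cm after turn [ 0.35  1.33 14.97]
```

View pics/s2.png

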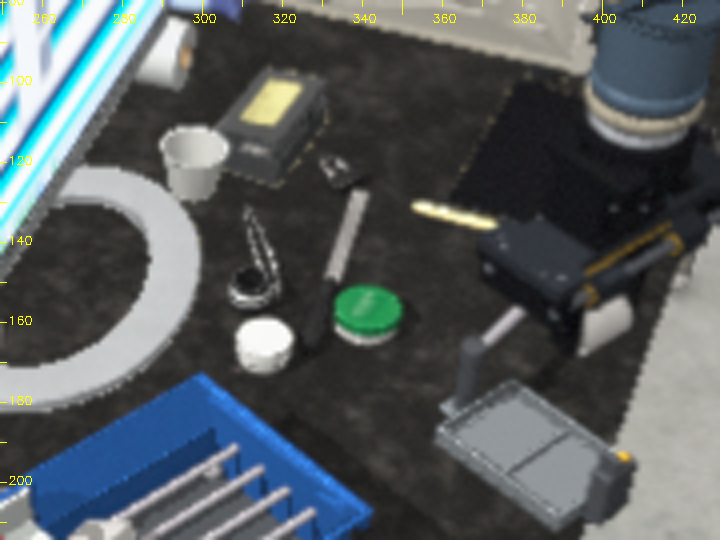

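View pics/s2b.png

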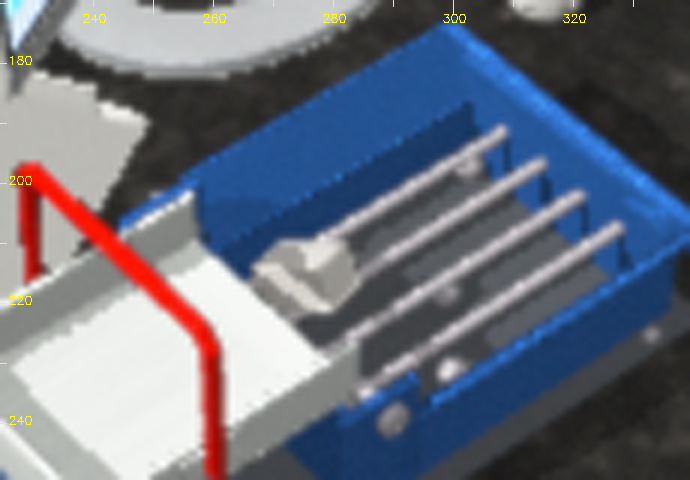

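```bash
python3 -c "
from h import *
c,s=np.cos(.017),np.sin(.017)
W=lambda P:np.array([.4512+c*P[0]-s*P[1],-.3154+s*P[0]+c*P[1],P[2]])
for P in((0,.04,.01),(0,-.04,.01),(.072,0,.06),(-.063,.043,.016),(-.063,-.043,.016)):print(P,proj('scene',W(P)).round(1),proj('top',W(P)).round(1))
go([.4207,-.3159,.200],1.0)"
```

```text
(0, 0.04, 0.01) [[374.1 198.2]] [[391.8 234.2]]
(0, -0.04, 0.01) [[392.3 186.6]] [[419.3 233.2]]
(0.072, 0, 0.06) [[368.5 167.9]] [[408.  206.3]]
(-0.063, 0.043, 0.016) [[389.1 209.2]] [[392.7 255.9]]
(-0.063, -0.043, 0.016) [[408.8 196.2]] [[422.6 254.8]]
t 13.42 pos [ 0.4183 -0.3002  0.3498] tool cm [ 0.22  1.6  14.98] F [ 0.1  0.1 -3. ] w 44.6
phi 1.06
turn deg [-0.08  0.04  0.06] tool cm after turn [ 0.21  1.58 14.98]
```

```bash
python3 -m inch '[{"rx":0,"ry":0,"rz":0,"x":0.2,"y":1.58,"z":0,"jaw":0.6},{"rx":0,"ry":0,"rz":0,"x":0,"y":0,"z":4,"jaw":0.6},{"rx":0,"ry":0,"rz":0,"x":0,"y":0,"z":4,"jaw":0.6},{"rx":0,"ry":0,"rz":0,"x":0,"y":0,"z":3,"jaw":0.6},{"rx":0,"ry":0,"rz":0,"x":0,"y":0,"z":1.5,"jaw":0.6},{"rx":0,"ry":0,"rz":0,"x":0,"y":0,"z":0,"jaw":0.6},{"rx":0,"ry":0,"rz":0,"x":0,"y":0,"z":0,"jaw":0.6},{"rx":0,"ry":0,"rz":0,"x":0,"y":0,"z":0,"jaw":0.6}]' 40; python3 -c "
from h import *
go([.4207,-.3159,.200],1.0)
crop('scene',330,110,100,110,5,'s3')"
```

```text
t: 14.08
ee_pos: [0.4217, -0.3168, 0.2265]
ee_rot: [1.0, 0.009, 0.001, 0.001]
wrist_force: [0.2, -0.8, -2.4]
width: 0.045
t 14.08 pos [ 0.4217 -0.3168  0.2265] tool cm [-0.11 -0.1   2.65] F [ 0.2 -0.8 -2.4] w 45.0
phi 1.08
turn deg [ 0.08 -0.14  0.08] tool cm after turn [-0.1  -0.1   2.65]
```

View pics/s3.png

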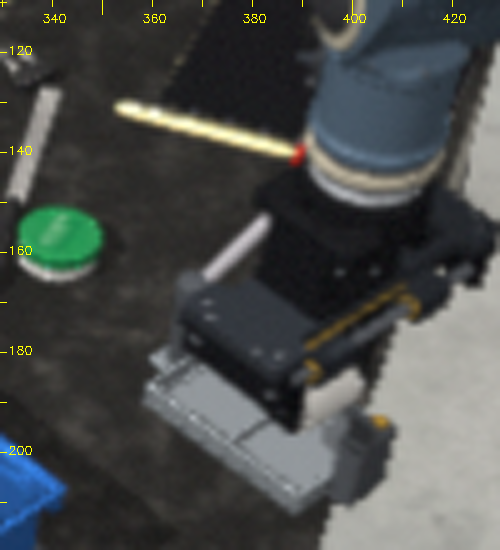

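```bash
python3 -m inch '[{"rx":0,"ry":0,"rz":0,"x":-0.05,"y":-0.05,"z":1,"jaw":0.6},{"rx":0,"ry":0,"rz":0,"x":0,"y":0,"z":1,"jaw":0.6},{"rx":0,"ry":0,"rz":0,"x":0,"y":0,"z":0.6,"jaw":0.6},{"rx":0,"ry":0,"rz":0,"x":0,"y":0,"z":0,"jaw":0.6},{"rx":0,"ry":0,"rz":0,"x":0,"y":0,"z":0,"jaw":0.6}]' 40; python3 -c "
from h import *
go([.4207,-.3159,.200],1.0)
crop('scene',330,140,100,80,7,'s4')"
```

```text
t: 14.55
ee_pos: [0.4199, -0.3163, 0.1986]
ee_rot: [1.0, 0.009, -0.001, -0.0]
wrist_force: [-0.0, 0.6, -3.2]
width: 0.0444
t 14.55 pos [ 0.4199 -0.3163  0.1986] tool cm [ 0.08 -0.04 -0.14] F [-0.   0.6 -3.2] w 44.4
phi 1.01
turn deg [-0.04  0.06  0.01] tool cm after turn [ 0.08 -0.04 -0.14]
```

View pics/s4.png

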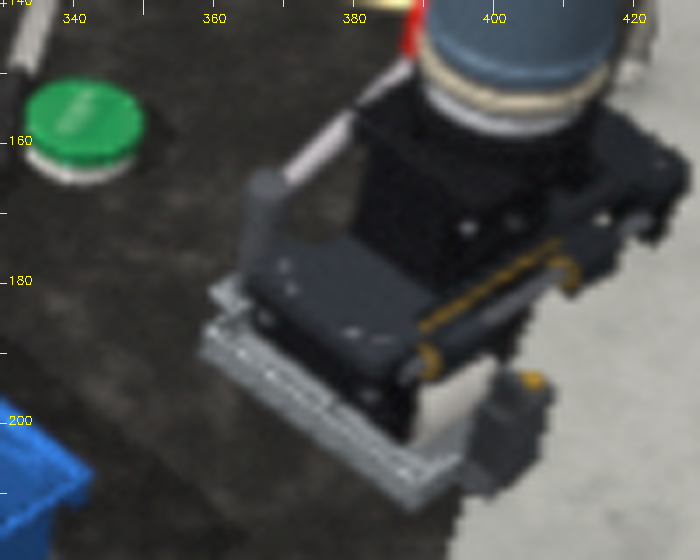

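```bash
python3 -m inch '[{"rx":0,"ry":0,"rz":0,"x":0,"y":0,"z":0.1,"jaw":0.45},{"rx":0,"ry":0,"rz":0,"x":0,"y":0,"z":0,"jaw":0.42},{"rx":0,"ry":0,"rz":0,"x":0,"y":0,"z":0,"jaw":0.42},{"rx":0,"ry":0,"rz":0,"x":0,"y":0,"z":0,"jaw":0.42},{"rx":0,"ry":0,"rz":0,"x":0,"y":0,"z":-2,"jaw":0.4},{"rx":0,"ry":0,"rz":0,"x":0,"y":0,"z":-4,"jaw":0.3},{"rx":0,"ry":0,"rz":0,"x":0,"y":0,"z":-4,"jaw":0.2},{"rx":0,"ry":0,"rz":0,"x":0,"y":0,"z":-3,"jaw":0.2}]' 40; python3 -c "
from h import *
go([.4207,-.3159,.200],1.0)
crop('scene',330,140,100,80,7,'s5')"
```

```text
t: 15.27
ee_pos: [0.4204, -0.3166, 0.3314]
ee_rot: [1.0, 0.009, 0.001, 0.001]
wrist_force: [0.5, -0.6, 0.6]
width: 0.0648
t 15.27 pos [ 0.4204 -0.3166  0.3314] tool cm [-0.   -0.09 13.14] F [ 0.5 -0.6  0.6] w 64.8
phi 1.01
turn deg [ 0.1  -0.15  0.01] tool cm after turn [ 0.03 -0.06 13.14]
```

View pics/s5.png

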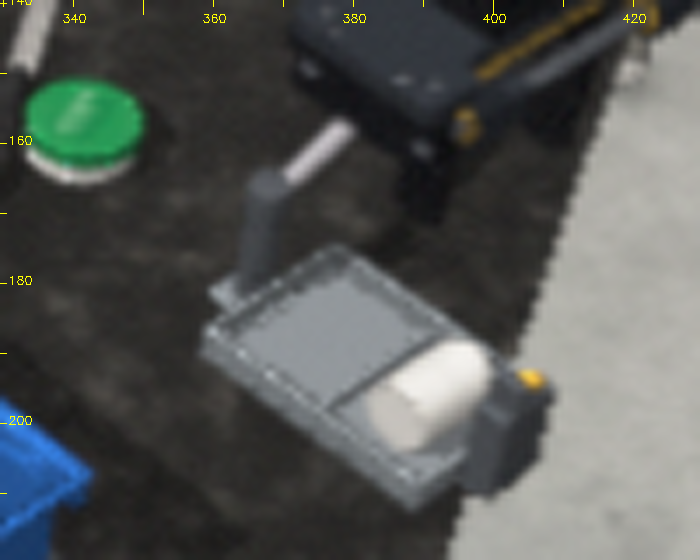

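```bash
cat > ov.py <<'E'
from fitb import *
yaw=.0417;G=np.array([[np.cos(yaw),np.sin(yaw),0],[-np.sin(yaw),np.cos(yaw),0],[0,0,1]])
best=None
c0=[.5485,.0276]
for seed in range(3):
    s=DE(cost,[(c0[0]-.01,c0[0]+.01),(c0[1]-.01,c0[1]+.01),(.045,.06)]+[(-2.3,2.3)]*3,seed=seed+10,maxiter=120,popsize=12,tol=1e-6)
    if best is None or s.fun<best.fun:best=s
s=best;P=V@Ro.from_rotvec(s.x[3:]).as_matrix().T+s.x[:3]
print(s.fun,s.x.round(4),'world axes',Ro.from_rotvec(s.x[3:]).as_matrix().T.round(2).tolist())
out=[]
for cam,x,y in(('scene',260,202),('top',272,186)):
    im=cv2.imread('pics/raw_'+cam+'.png');k=13
    c=cv2.resize(im[y:y+28,x:x+30],None,fx=k,fy=k,interpolation=cv2.INTER_CUBIC)
    p=(pj(cam,P)-[x,y]+.5)*k
    for i in range(8):
        for j in range(i):
            if bin(i^j).count('1')==1: cv2.line(c,tuple(np.int32(p[i])),tuple(np.int32(p[j])),(0,0,255),1)
    out.append(c)
cv2.imwrite('pics/ov.png',np.hstack(out))
E
python3 ov.py
```

```text
0.14108952443846456 [ 0.5479  0.0271  0.0511  1.7319 -2.1373 -2.1765] world axes [[-0.46, -0.36, -0.81], [-0.8, -0.22, 0.55], [-0.37, 0.91, -0.19]]
```

View pics/ov.png

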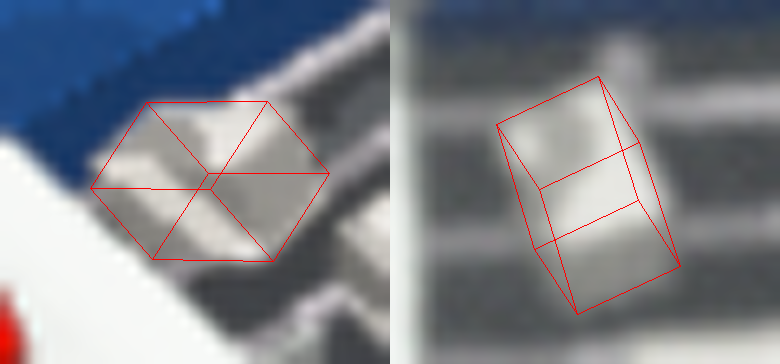

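```bash
cat > fit2.py <<'E'
from fitb import *
yaw=.0417;G=np.array([[np.cos(yaw),np.sin(yaw),0],[-np.sin(yaw),np.cos(yaw),0],[0,0,1]])
sc=lambda p:np.array(p)/13-.5+[260,202]
tp=lambda p:(np.array(p)-[390,0])/13-.5+[272,186]
# body: u along A->B (w), v along B->E (40), n: I->? down normal along E->F
def verts(w,h):
    u,v,n=w/2,.02,h/2
    return {'A':(-u,-v,n),'B':(u,-v,n),'E':(u,v,n),'I':(-u,v,n),'F':(u,v,-n),'D':(-u,v,-n)}
SC={'A':(92,168),'B':(147,105),'E':(275,102),'F':(330,175),'D':(270,260),'I':(216,168)}
TP={'A':(497,130),'B':(600,75),'E':(660,222),'F':(665,278),'D':(577,310),'I':(557,250)}
best=None
for w,h in((.024,.025),):
    b=verts(w,h);ks=list(SC)
    B=np.array([b[k] for k in ks]);s=np.array([sc(SC[k]) for k in ks]);t=np.array([tp(TP[k]) for k in ks])
    def f(q):
        P=B@Ro.from_rotvec(q[3:]).as_matrix().T+q[:3]
        return np.concatenate([(pj('scene',P)-s).ravel(),(pj('top',P)-t).ravel()])
    for i in range(40):
        rv=Ro.random(random_state=i).as_rotvec()
        o=least_squares(f,np.r_[.548,.027,.055,rv],loss='soft_l1',x_scale=np.r_[.01,.01,.01,.3,.3,.3])
        if best is None or o.cost<best[0]:best=(o.cost,w,h,o.x,f(o.x))
c,w,h,q,e=best
R=Ro.from_rotvec(q[3:]).as_matrix();print(c,q[:3].round(4),np.linalg.det(R));print('riddle axes u(24/25),v(40),n',(G@R).T.round(2).tolist(),'riddle pos',(G@(q[:3]-[.5225,.0646,0])).round(4))
print(e.reshape(-1,2).round(1).tolist())
u,v,n=w/2,.02,h/2;V8=np.array([[a,b_,c_] for a in(-u,u) for b_ in(-v,v) for c_ in(-n,n)])
P=V8@R.T+q[:3];print('z',P[:,2].round(3), 'riddle xz', (G@(P-[.5225,.0646,0]).T).T.round(3).tolist())
out=[]
for cam,x,y in(('scene',260,202),('top',272,186)):
    im=cv2.imread('pics/raw_'+cam+'.png');k=13
    cc=cv2.resize(im[y:y+28,x:x+30],None,fx=k,fy=k,interpolation=cv2.INTER_CUBIC)
    p=(pj(cam,P)-[x,y]+.5)*k
    for i in range(8):
        for j in range(i):
            if bin(i^j).count('1')==1: cv2.line(cc,tuple(np.int32(p[i])),tuple(np.int32(p[j])),(0,0,255),1)
    out.append(cc)
cv2.imwrite('pics/ov2.png',np.hstack(out))
E
python3 fit2.py
```

```text
16.649130507295922 [0.5455 0.029  0.0602] 0.9999999999999989
riddle axes u(24/25),v(40),n [[0.27, -0.92, 0.3], [-0.64, -0.4, -0.65], [0.72, -0.02, -0.69]] riddle pos [ 0.0215 -0.0365  0.0602]
[[-0.3, -1.1], [-0.0, -2.9], [0.2, 5.9], [0.0, -0.1], [0.2, 0.1], [0.3, 7.5], [-0.8, -0.8], [-1.1, 0.2], [0.6, -0.8], [0.3, -0.0], [-0.5, 0.7], [1.0, 0.1]]
z [0.078 0.061 0.052 0.035 0.086 0.068 0.059 0.042] riddle xz [[0.022, -0.017, 0.078], [0.04, -0.018, 0.061], [-0.004, -0.033, 0.052], [0.014, -0.034, 0.035], [0.029, -0.039, 0.086], [0.047, -0.04, 0.068], [0.003, -0.055, 0.059], [0.021, -0.056, 0.042]]
```

View pics/ov2.png

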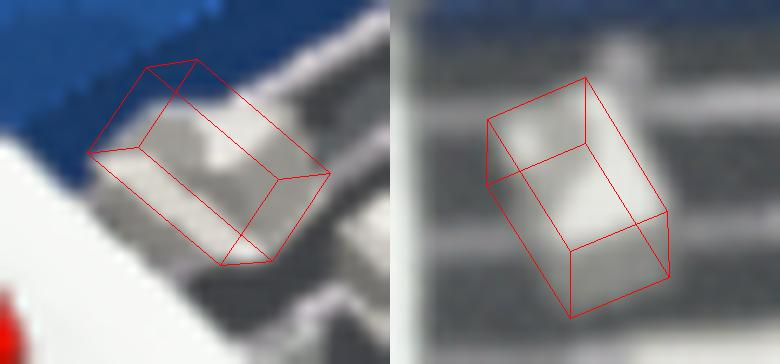

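```bash
sed -i "s/return {.*/return {'A':(-u,-v,-n),'B':(u,-v,-n),'E':(u,v,-n),'I':(-u,v,-n),'F':(u,v,n),'D':(-u,v,n)}/; s/in((.024,.025),)/in((.024,.025),(.025,.024))/" fit2.py; python3 fit2.py
```

```text
2.690531195149495 [0.547  0.0275 0.0529] 1.0000000000000007
riddle axes u(24/25),v(40),n [[0.31, -0.95, 0.01], [-0.82, -0.26, 0.51], [-0.48, -0.17, -0.86]] riddle pos [ 0.0229 -0.0381  0.0529]
[[-0.2, 0.2], [0.1, -0.3], [0.5, -0.2], [0.1, 1.0], [0.3, -0.1], [0.6, 0.1], [-0.1, -0.9], [-0.2, 0.3], [-0.6, -1.2], [0.9, -0.1], [-0.2, 0.5], [-0.6, -0.3]]
z [0.053 0.032 0.074 0.052 0.054 0.032 0.074 0.052] riddle xz [[0.042, -0.019, 0.053], [0.03, -0.024, 0.032], [0.009, -0.03, 0.074], [-0.003, -0.034, 0.052], [0.049, -0.042, 0.054], [0.037, -0.046, 0.032], [0.016, -0.053, 0.074], [0.004, -0.057, 0.052]]
```

View pics/ov2.png

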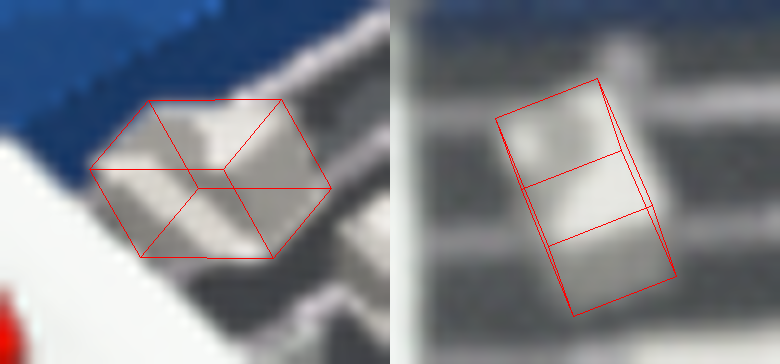

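```bash
python3 -m inch '[{"rx":0,"ry":0,"rz":-6.46,"x":0,"y":0,"z":0,"jaw":0.5},{"rx":0,"ry":0,"rz":-6.46,"x":0,"y":0,"z":0,"jaw":0.58},{"rx":0,"ry":0,"rz":-6.46,"x":0,"y":0,"z":0,"jaw":0.58},{"rx":0,"ry":0,"rz":0,"x":2.38,"y":-2.77,"z":0,"jaw":0.58},{"rx":0,"ry":0,"rz":0,"x":2.38,"y":-2.77,"z":0,"jaw":0.58},{"rx":0,"ry":0,"rz":0,"x":2.38,"y":-2.77,"z":0,"jaw":0.58},{"rx":0,"ry":0,"rz":0,"x":2.38,"y":-2.77,"z":0,"jaw":0.58},{"rx":0,"ry":0,"rz":0,"x":2.38,"y":-2.77,"z":0,"jaw":0.58},{"rx":0,"ry":0,"rz":0,"x":2.38,"y":-2.77,"z":0,"jaw":0.58},{"rx":0,"ry":0,"rz":0,"x":2.38,"y":-2.77,"z":0,"jaw":0.58},{"rx":0,"ry":0,"rz":0,"x":2.38,"y":-2.77,"z":0,"jaw":0.58},{"rx":0,"ry":0,"rz":0,"x":2.38,"y":-2.77,"z":0,"jaw":0.58},{"rx":0,"ry":0,"rz":0,"x":2.38,"y":-2.77,"z":0,"jaw":0.58},{"rx":0,"ry":0,"rz":0,"x":0,"y":0,"z":2,"jaw":0.58},{"rx":0,"ry":0,"rz":0,"x":0,"y":0,"z":2,"jaw":0.58},{"rx":0,"ry":0,"rz":0,"x":0,"y":0,"z":0,"jaw":0.58},{"rx":0,"ry":0,"rz":0,"x":0,"y":0,"z":0,"jaw":0.58}]' 40; python3 -c "
from h import *
go([.547,.026,.231],20.4)
crop('scene',230,150,120,90,6,'k1')"
```

```text
t: 16.73
ee_pos: [0.5463, 0.0259, 0.2875]
ee_rot: [0.984, 0.177, -0.001, -0.0]
wrist_force: [0.3, -0.1, 0.9]
width: 0.0369
t 16.73 pos [0.5463 0.0259 0.2875] tool cm [0.08 0.02 5.65] F [ 0.3 -0.1  0.9] w 36.9
phi 20.38
turn deg [-0.03  0.13 -0.02] tool cm after turn [0.07 0.02 5.65]
```

View pics/k1.png

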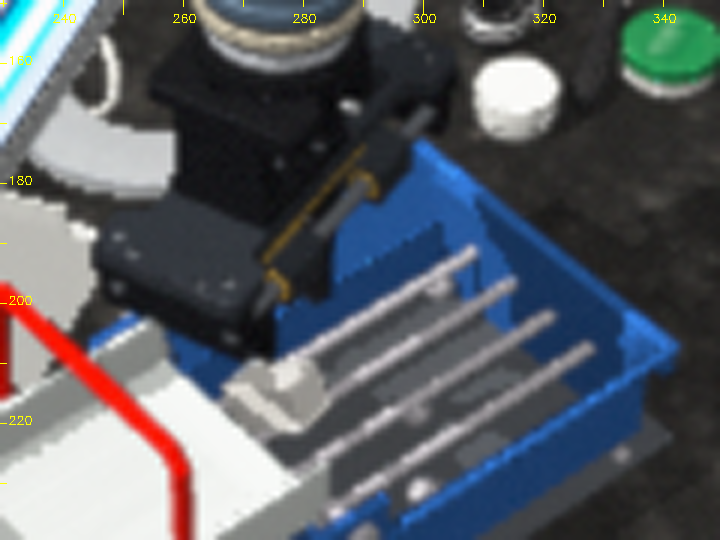

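```bash
python3 -m inch '[{"rx":0,"ry":0,"rz":0,"x":0.05,"y":0,"z":1,"jaw":0.58},{"rx":0,"ry":0,"rz":0,"x":0,"y":0,"z":1,"jaw":0.58},{"rx":0,"ry":0,"rz":0,"x":0,"y":0,"z":0.6,"jaw":0.58},{"rx":0,"ry":0,"rz":0,"x":0,"y":0,"z":0,"jaw":0.58}]' 40; python3 -c "
from h import *
go([.547,.026,.231],20.4)
im=cv2.cvtColor(r.capture('scene'),cv2.COLOR_RGB2BGR)
crop('scene',250,185,60,50,12,'k2',im)"
```

```text
t: 17.12
ee_pos: [0.5465, 0.0259, 0.2608]
ee_rot: [0.984, 0.177, -0.001, -0.0]
wrist_force: [0.2, 0.2, -0.8]
width: 0.0369
t 17.12 pos [0.5465 0.0259 0.2608] tool cm [0.06 0.01 2.98] F [ 0.2  0.2 -0.8] w 36.9
phi 20.36
turn deg [-0.04  0.16 -0.04] tool cm after turn [0.05 0.   2.98]
```

View pics/k2.png

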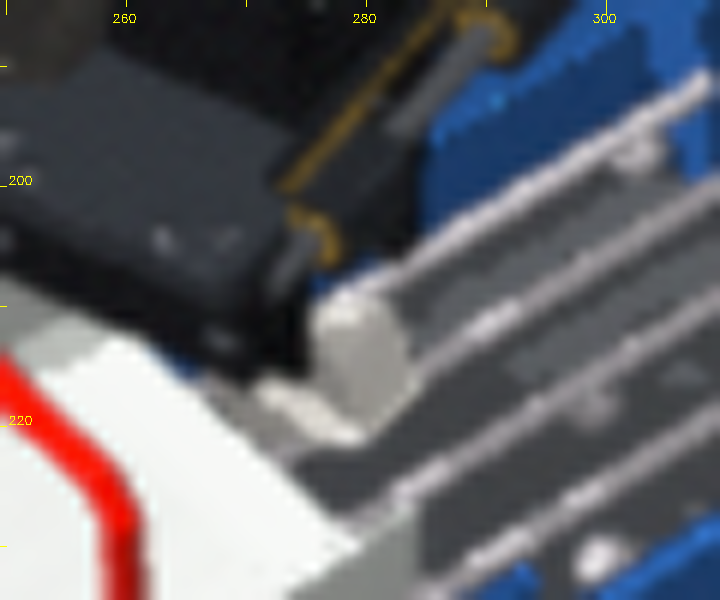

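```bash
python3 -m inch '[{"rx":0,"ry":0,"rz":0,"x":0,"y":0,"z":0.5,"jaw":0.58},{"rx":0,"ry":0,"rz":0,"x":0,"y":0,"z":0.5,"jaw":0.58},{"rx":0,"ry":0,"rz":0,"x":0,"y":0,"z":0,"jaw":0.58}]' 40;  python3 -c "
from h import *
go([.547,.026,.231],20.4)
crop('scene',250,185,60,50,12,'k3')"
```

```text
t: 17.42
ee_pos: [0.5468, 0.0262, 0.2514]
ee_rot: [0.984, 0.177, -0.001, -0.0]
wrist_force: [-0.2, -0.3, 0.3]
width: 0.0365
t 17.42 pos [0.5468 0.0262 0.2514] tool cm [0.01 0.03 2.04] F [-0.2 -0.3  0.3] w 36.5
phi 20.39
turn deg [-0.02  0.08 -0.01] tool cm after turn [0.01 0.03 2.04]
```

View pics/k3.png

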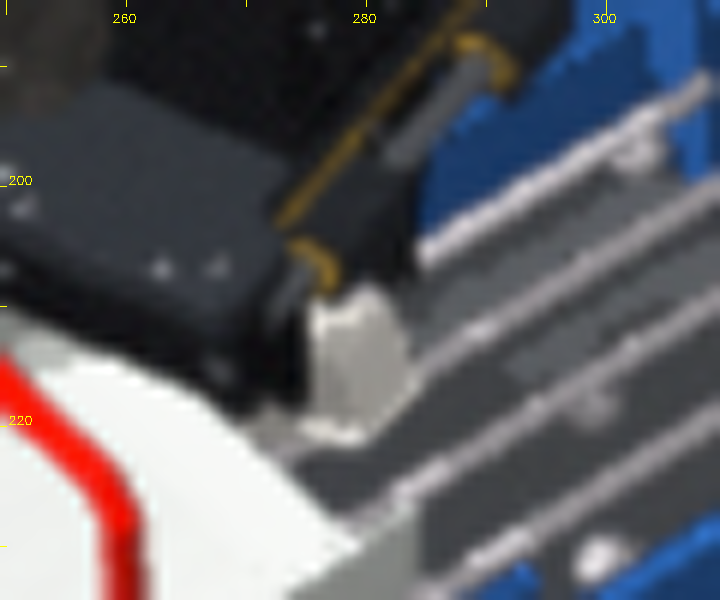

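```bash
python3 -m inch '[{"rx":0,"ry":0,"rz":0,"x":0,"y":0,"z":0.5,"jaw":0.58},{"rx":0,"ry":0,"rz":0,"x":0,"y":0,"z":0.5,"jaw":0.58},{"rx":0,"ry":0,"rz":0,"x":0,"y":0,"z":0.5,"jaw":0.58},{"rx":0,"ry":0,"rz":0,"x":0,"y":0,"z":0.5,"jaw":0.58},{"rx":0,"ry":0,"rz":0,"x":0,"y":0,"z":0,"jaw":0.58},{"rx":0,"ry":0,"rz":0,"x":0,"y":0,"z":0,"jaw":0.7},{"rx":0,"ry":0,"rz":0,"x":0,"y":0,"z":0,"jaw":0.8},{"rx":0,"ry":0,"rz":0,"x":0,"y":0,"z":0,"jaw":0.8},{"rx":0,"ry":0,"rz":0,"x":0,"y":0,"z":0,"jaw":0.8},{"rx":0,"ry":0,"rz":0,"x":0,"y":0,"z":0,"jaw":0.8}]' 40;  python3 -c "
from h import *
go([.547,.026,.231],20.4)"
```

```text
t: 18.3
ee_pos: [0.547, 0.0264, 0.2323]
ee_rot: [0.984, 0.177, -0.0, -0.0]
wrist_force: [-1.9, 0.8, -0.3]
width: 0.0256
t 18.3 pos [0.547  0.0264 0.2323] tool cm [-0.02  0.04  0.13] F [-1.9  0.8 -0.3] w 25.6
phi 20.39
turn deg [-0.    0.   -0.01] tool cm after turn [-0.02  0.04  0.13]
```

```bash
python3 -m inch '[{"rx":0,"ry":0,"rz":0,"x":0,"y":0,"z":-1,"jaw":0.8},{"rx":0,"ry":0,"rz":0,"x":0,"y":0,"z":-2,"jaw":0.8},{"rx":0,"ry":0,"rz":0,"x":0,"y":1,"z":-2.5,"jaw":0.8},{"rx":0,"ry":0,"rz":0,"x":0,"y":2,"z":-3,"jaw":0.8},{"rx":0,"ry":0,"rz":0,"x":0,"y":3,"z":-2,"jaw":0.8},{"rx":0,"ry":0,"rz":0,"x":0,"y":0,"z":0,"jaw":0.8},{"rx":0,"ry":0,"rz":0,"x":0,"y":0,"z":0,"jaw":0.8}]' 40;  python3 -c "
from h import *
go([.4817,-.3149,.35],1)
crop('scene',230,130,120,90,6,'k4')"
```

```text
t: 18.88
ee_pos: [0.5687, -0.0324, 0.3393]
ee_rot: [0.985, 0.175, 0.002, 0.001]
wrist_force: [-0.2, 1.3, -1.6]
width: 0.0256
t 18.88 pos [ 0.5687 -0.0324  0.3393] tool cm [-17.89  23.54  -1.07] F [-0.2  1.3 -1.6] w 25.6
phi 20.12
turn deg [ 0.12 -0.23 19.12] tool cm after turn [-9.2  28.1  -1.07]
```

View pics/k4.png

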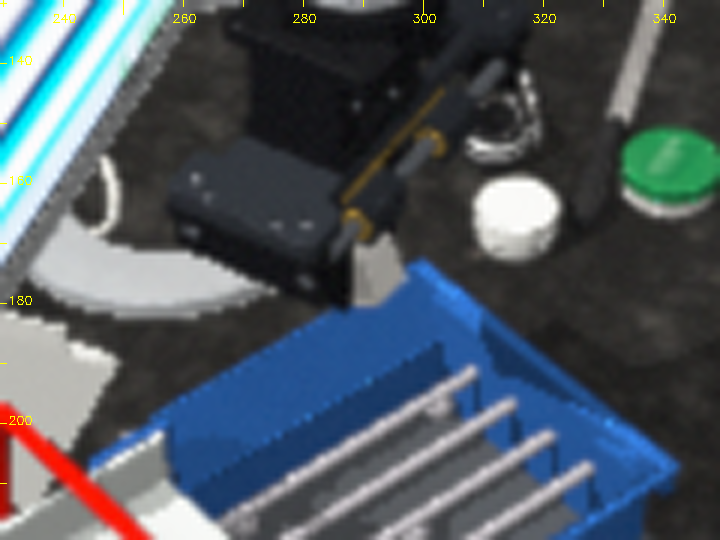

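```bash
python3 -m inch '[{"rx":0,"ry":0,"rz":6.46,"x":0,"y":0,"z":0,"jaw":0.8},{"rx":0,"ry":0,"rz":6.46,"x":0,"y":0,"z":0,"jaw":0.8},{"rx":0,"ry":0,"rz":6.46,"x":0,"y":0,"z":0,"jaw":0.8},{"rx":0,"ry":0,"rz":0,"x":-1.03,"y":3.5,"z":0,"jaw":0.8},{"rx":0,"ry":0,"rz":0,"x":-1.03,"y":3.5,"z":0,"jaw":0.8},{"rx":0,"ry":0,"rz":0,"x":-1.03,"y":3.5,"z":0,"jaw":0.8},{"rx":0,"ry":0,"rz":0,"x":-1.03,"y":3.5,"z":0,"jaw":0.8},{"rx":0,"ry":0,"rz":0,"x":-1.03,"y":3.5,"z":0,"jaw":0.8},{"rx":0,"ry":0,"rz":0,"x":-1.03,"y":3.5,"z":0,"jaw":0.8},{"rx":0,"ry":0,"rz":0,"x":-1.03,"y":3.5,"z":0,"jaw":0.8},{"rx":0,"ry":0,"rz":0,"x":-1.03,"y":3.5,"z":0,"jaw":0.8},{"rx":0,"ry":0,"rz":0,"x":0,"y":0,"z":4,"jaw":0.8},{"rx":0,"ry":0,"rz":0,"x":0,"y":0,"z":2,"jaw":0.8},{"rx":0,"ry":0,"rz":0,"x":0,"y":0,"z":0,"jaw":0.8},{"rx":0,"ry":0,"rz":0,"x":0,"y":0,"z":0,"jaw":0.8}]' 40;  python3 -c "
from h import *
go([.4907,-.3147,.204],1)
crop('scene',310,100,120,110,5,'k5')"
```

```text
t: 20.18
ee_pos: [0.4905, -0.3099, 0.2758]
ee_rot: [1.0, 0.01, -0.002, -0.001]
wrist_force: [-0.2, -0.3, -2.0]
width: 0.0255
t 20.18 pos [ 0.4905 -0.3099  0.2758] tool cm [0.04 0.5  7.18] F [-0.2 -0.3 -2. ] w 25.5
phi 1.13
turn deg [-0.16  0.18  0.13] tool cm after turn [0.02 0.48 7.18]
```

View pics/k5.png

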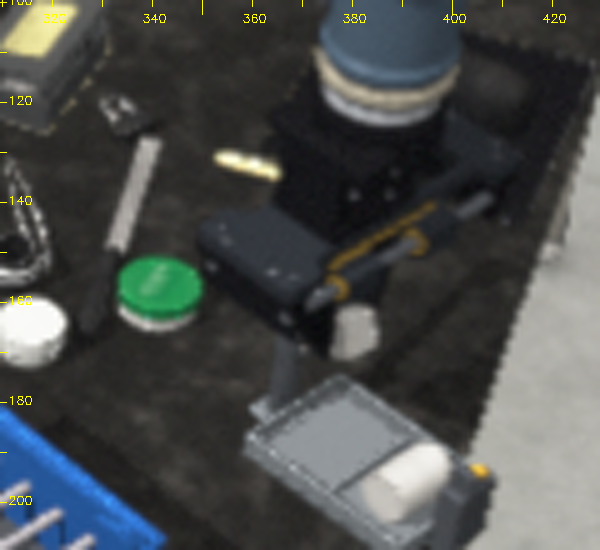

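```bash
python3 -m inch '[{"rx":0,"ry":0,"rz":0,"x":0,"y":0.3,"z":2,"jaw":0.8},{"rx":0,"ry":0,"rz":0,"x":0,"y":0,"z":2,"jaw":0.8},{"rx":0,"ry":0,"rz":0,"x":0,"y":0,"z":1.5,"jaw":0.8},{"rx":0,"ry":0,"rz":0,"x":0,"y":0,"z":0.7,"jaw":0.8},{"rx":0,"ry":0,"rz":0,"x":0,"y":0,"z":0.3,"jaw":0.8},{"rx":0,"ry":0,"rz":0,"x":0,"y":0,"z":0,"jaw":0.8},{"rx":0,"ry":0,"rz":0,"x":0,"y":0,"z":0,"jaw":0.8}]' 40;  python3 -c "
from h import *
go([.4907,-.3147,.204],1)
crop('scene',330,140,100,80,7,'k6')"
```

```text
t: 20.82
ee_pos: [0.4914, -0.3143, 0.2136]
ee_rot: [1.0, 0.009, 0.001, 0.001]
wrist_force: [0.5, -0.5, -1.3]
width: 0.0244
t 20.82 pos [ 0.4914 -0.3143  0.2136] tool cm [-0.08  0.04  0.96] F [ 0.5 -0.5 -1.3] w 24.4
phi 1.05
turn deg [ 0.07 -0.13  0.05] tool cm after turn [-0.07  0.04  0.96]
```

View pics/k6.png

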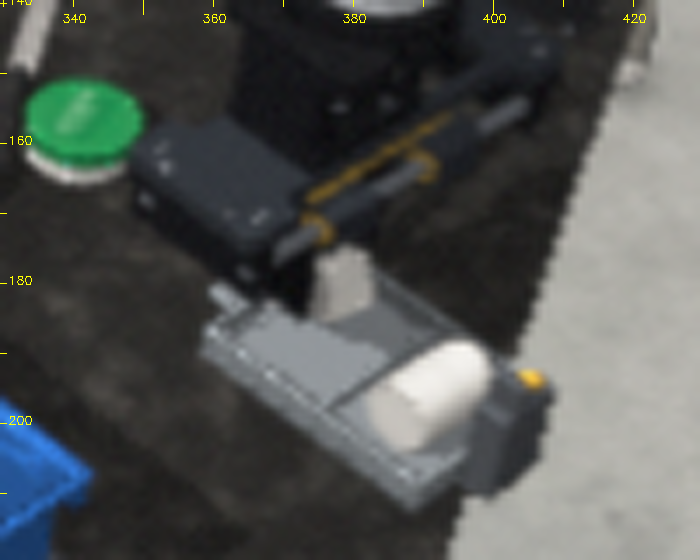

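```bash
python3 -m inch '[{"rx":0,"ry":0,"rz":0,"x":0,"y":0,"z":0.4,"jaw":0.8},{"rx":0,"ry":0,"rz":0,"x":0,"y":0,"z":0.4,"jaw":0.8},{"rx":0,"ry":0,"rz":0,"x":0,"y":0,"z":0,"jaw":0.8},{"rx":0,"ry":0,"rz":0,"x":0,"y":0,"z":0,"jaw":0.8}]' 40; python3 -m inch '[{"rx":0,"ry":0,"rz":0,"x":0,"y":0,"z":0,"jaw":0.65},{"rx":0,"ry":0,"rz":0,"x":0,"y":0,"z":0,"jaw":0.6},{"rx":0,"ry":0,"rz":0,"x":0,"y":0,"z":0,"jaw":0.55},{"rx":0,"ry":0,"rz":0,"x":0,"y":0,"z":0,"jaw":0.55},{"rx":0,"ry":0,"rz":0,"x":0,"y":0,"z":-1,"jaw":0.55},{"rx":0,"ry":0,"rz":0,"x":0,"y":0,"z":-3,"jaw":0.55},{"rx":0,"ry":0,"rz":0,"x":0,"y":0,"z":-4,"jaw":0.55},{"rx":0,"ry":0,"rz":0,"x":0,"y":0,"z":-4,"jaw":0.8},{"rx":0,"ry":0,"rz":0,"x":0,"y":0,"z":-2,"jaw":1}]' 40; python3 -c "
from h import *
go([.4907,-.3147,.204],1)
crop('scene',330,140,100,80,7,'k7')"
```

```text
t: 21.2
ee_pos: [0.4905, -0.3143, 0.2041]
ee_rot: [1.0, 0.009, -0.0, -0.0]
wrist_force: [-0.6, 0.2, -2.0]
width: 0.0247
t: 21.95
ee_pos: [0.4916, -0.3147, 0.3501]
ee_rot: [1.0, 0.009, 0.004, 0.002]
wrist_force: [0.3, -0.1, -0.4]
width: 0.032
t 21.95 pos [ 0.4916 -0.3147  0.3501] tool cm [-0.19 -0.06 14.61] F [ 0.3 -0.1 -0.4] w 32.0
phi 1.01
turn deg [ 0.23 -0.4   0.01] tool cm after turn [-0.09  0.   14.61]
```

View pics/k7.png

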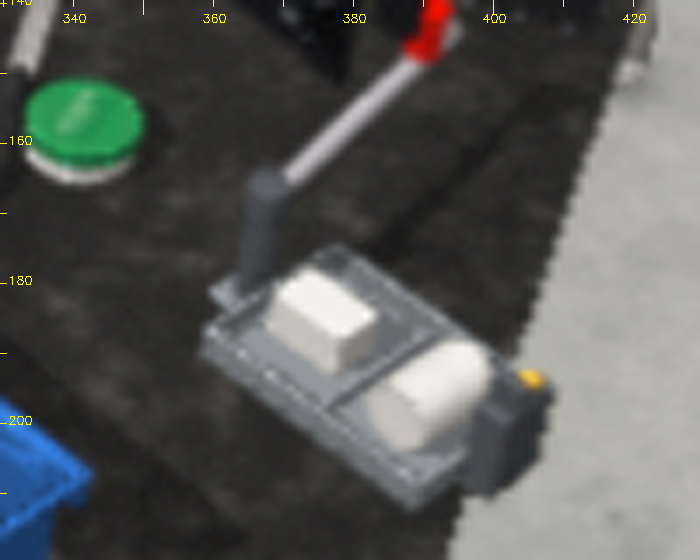

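```bash
python3 -c "
from h import *
o=r.get_obs();print(o['t'],np.round(o['joints'],3))
im=cv2.cvtColor(r.capture('scene'),cv2.COLOR_RGB2BGR)
crop('scene',355,120,60,60,10,'n1',im)
im=cv2.cvtColor(r.capture('top'),cv2.COLOR_RGB2BGR)
crop('top',370,170,110,110,6,'n1t',im)
h=np.array([.5235,-.3142])
for th in(1.75,1.81,1.87):
  p=np.r_[h-.125*np.array([np.cos(th+.017),np.sin(th+.017)]),.077];print(th,p.round(4),proj('scene',p).round(1),proj('top',p).round(1))
"
```

```text
22.0 [ 0.625  0.376 -0.164  1.809  0.075  0.949 -1.124]
1.75 [ 0.5479 -0.4368  0.077 ] [[391.6 143.6]] [[452.8 195.7]]
1.81 [ 0.5552 -0.4351  0.077 ] [[389.6 142.6]] [[452.  193.2]]
1.87 [ 0.5624 -0.433   0.077 ] [[387.5 141.8]] [[451.1 190.7]]
```

View pics/n1.png

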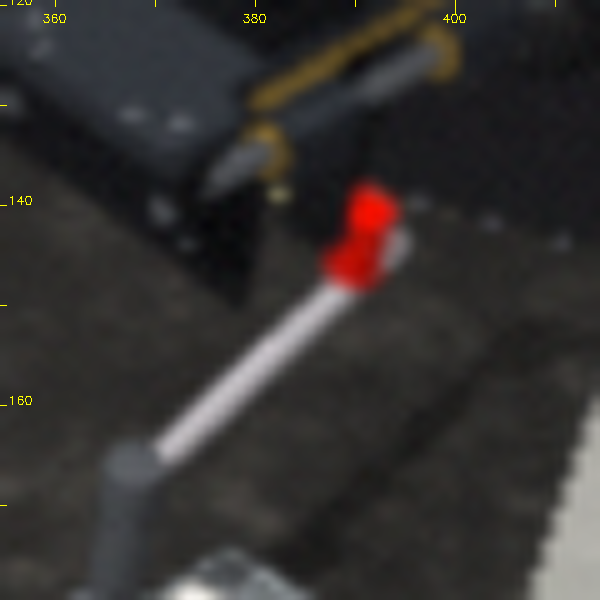

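View pics/n1t.png

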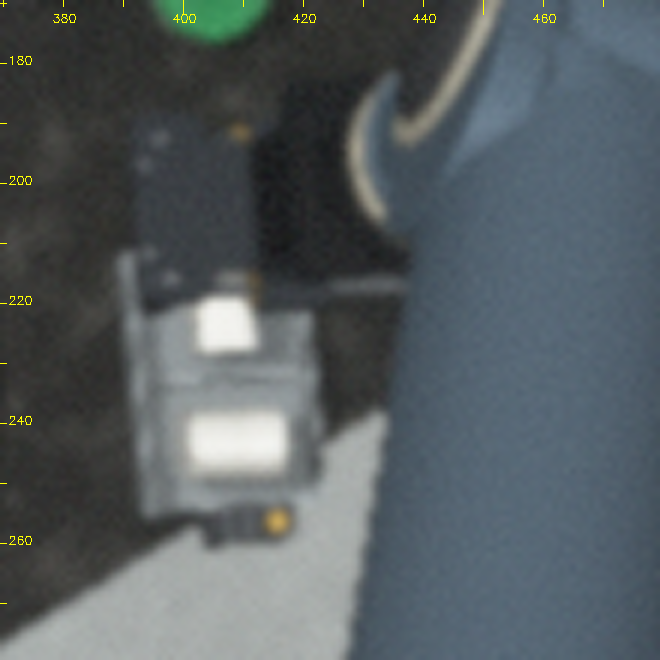

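```bash
python3 -m inch '[{"rx":0,"ry":0,"rz":-6.85,"x":0,"y":0,"z":0,"jaw":0.63},{"rx":0,"ry":0,"rz":-6.85,"x":0,"y":0,"z":0,"jaw":0.63},{"rx":0,"ry":0,"rz":-6.85,"x":0,"y":0,"z":0,"jaw":0.63},{"rx":0,"ry":0,"rz":-6.85,"x":0,"y":0,"z":0,"jaw":0.63},{"rx":0,"ry":0,"rz":-6.85,"x":0,"y":0,"z":0,"jaw":0.63},{"rx":0,"ry":0,"rz":-6.85,"x":0,"y":0,"z":0,"jaw":0.63},{"rx":0,"ry":0,"rz":-6.85,"x":0,"y":0,"z":0,"jaw":0.63},{"rx":0,"ry":0,"rz":-6.85,"x":0,"y":0,"z":0,"jaw":0.63},{"rx":0,"ry":0,"rz":-6.85,"x":0,"y":0,"z":0,"jaw":0.63},{"rx":0,"ry":0,"rz":-6.85,"x":0,"y":0,"z":0,"jaw":0.63},{"rx":0,"ry":0,"rz":-6.85,"x":0,"y":0,"z":0,"jaw":0.63},{"rx":0,"ry":0,"rz":-6.85,"x":0,"y":0,"z":0,"jaw":0.63},{"rx":0,"ry":0,"rz":-6.85,"x":0,"y":0,"z":0,"jaw":0.63},{"rx":0,"ry":0,"rz":-6.85,"x":0,"y":0,"z":0,"jaw":0.63},{"rx":0,"ry":0,"rz":-6.85,"x":0,"y":0,"z":0,"jaw":0.63},{"rx":0,"ry":0,"rz":0,"x":-3.3,"y":0.8,"z":0,"jaw":0.63},{"rx":0,"ry":0,"rz":0,"x":-3.3,"y":0.8,"z":0,"jaw":0.63},{"rx":0,"ry":0,"rz":0,"x":-3.3,"y":0.8,"z":0,"jaw":0.63},{"rx":0,"ry":0,"rz":0,"x":-3.3,"y":0.8,"z":0,"jaw":0.63},{"rx":0,"ry":0,"rz":0,"x":0,"y":0,"z":0,"jaw":0.63}]' 20; python3 -c "
from h import *
go([.554,-.4375,.253],103.7)
o=r.get_obs();print(np.round(o['joints'],3))"
```

```text
t: 23.77
ee_pos: [0.553, -0.4412, 0.3414]
ee_rot: [0.62, 0.785, -0.001, 0.0]
wrist_force: [-0.3, -0.5, -0.2]
width: 0.0322
t 23.77 pos [ 0.553  -0.4412  0.3414] tool cm [0.35 0.19 8.84] F [-0.3 -0.5 -0.2] w 32.2
phi 103.39
turn deg [-0.07  0.08 -0.31] tool cm after turn [0.34 0.19 8.84]
[ 0.931  0.624 -0.494  1.491  0.317  1.106  0.607]
```

```bash
python3 -m inch '[{"rx":0,"ry":0,"rz":0,"x":0.2,"y":0.1,"z":2,"jaw":0.63},{"rx":0,"ry":0,"rz":0,"x":0,"y":0,"z":2,"jaw":0.63},{"rx":0,"ry":0,"rz":0,"x":0,"y":0,"z":0,"jaw":0.63},{"rx":0,"ry":0,"rz":0,"x":0,"y":0,"z":0,"jaw":0.63}]' 20; python3 -c "
from h import *
go([.554,-.4375,.253],103.7)
o=r.get_obs();M=Ro.from_quat(o['ee_rot']).as_matrix()
for s in(-.016,.016):print(proj('scene',o['ee_pos']+M@[0,s,.182]).round(1))
crop('scene',355,90,70,70,8,'n2')"
```

```text
t: 24.1
ee_pos: [0.5528, -0.4323, 0.3019]
ee_rot: [0.617, 0.787, -0.0, -0.003]
wrist_force: [-0.1, -0.2, 0.3]
width: 0.0322
t 24.1 pos [ 0.5528 -0.4323  0.3019] tool cm [-0.55  0.    4.89] F [-0.1 -0.2  0.3] w 32.2
phi 103.78
turn deg [-0.19 -0.22  0.08] tool cm after turn [-0.53 -0.01  4.89]
[[396.3 134.9]]
[[387.2 130.9]]
```

View pics/n2.png

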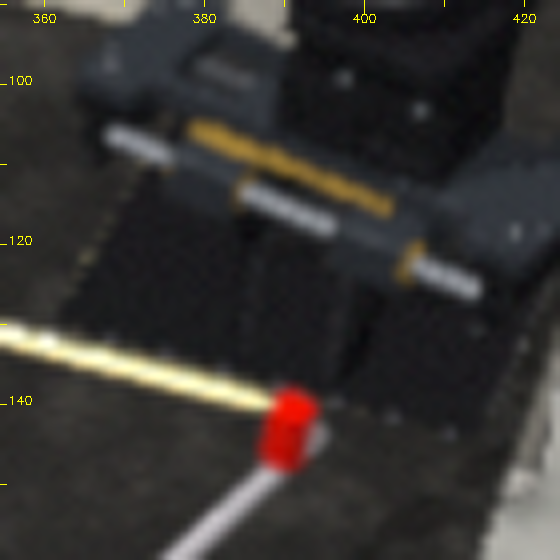

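```bash
python3 -m inch '[{"rx":0,"ry":0,"rz":0,"x":-0.3,"y":0,"z":1.5,"jaw":0.63},{"rx":0,"ry":0,"rz":0,"x":0,"y":0,"z":1,"jaw":0.63},{"rx":0,"ry":0,"rz":0,"x":0,"y":0,"z":1,"jaw":0.63},{"rx":0,"ry":0,"rz":0,"x":0,"y":0,"z":0,"jaw":0.63}]' 20; python3 -c "
from h import *
go([.554,-.4375,.253],103.7)
crop('scene',355,90,70,70,8,'n3')"
```

```text
t: 24.48
ee_pos: [0.5533, -0.4354, 0.2663]
ee_rot: [0.617, 0.787, -0.0, -0.002]
wrist_force: [-0.1, 0.7, -0.4]
width: 0.0324
t 24.48 pos [ 0.5533 -0.4354  0.2663] tool cm [-0.22  0.02  1.33] F [-0.1  0.7 -0.4] w 32.4
phi 103.75
turn deg [-0.19 -0.19  0.05] tool cm after turn [-0.22  0.02  1.33]
```

View pics/n3.png

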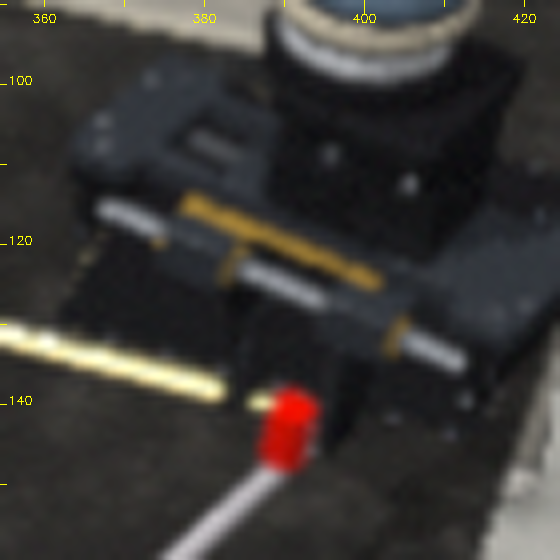

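```bash
python3 -m inch '[{"rx":0,"ry":0,"rz":0,"x":-0.15,"y":0,"z":1.2,"jaw":0.63},{"rx":0,"ry":0,"rz":0,"x":0,"y":0,"z":0,"jaw":0.63},{"rx":0,"ry":0,"rz":3.5,"x":0.02,"y":-0.76,"z":0,"jaw":0.63},{"rx":0,"ry":0,"rz":3.5,"x":0.02,"y":-0.76,"z":0,"jaw":0.63},{"rx":0,"ry":0,"rz":3.5,"x":0.02,"y":-0.76,"z":0,"jaw":0.63},{"rx":0,"ry":0,"rz":3.5,"x":0.02,"y":-0.76,"z":0,"jaw":0.63},{"rx":0,"ry":0,"rz":3.5,"x":0.02,"y":-0.76,"z":0,"jaw":0.63},{"rx":0,"ry":0,"rz":3.5,"x":0.02,"y":-0.76,"z":0,"jaw":0.63},{"rx":0,"ry":0,"rz":3.5,"x":0.02,"y":-0.76,"z":0,"jaw":0.63},{"rx":0,"ry":0,"rz":3.5,"x":0.02,"y":-0.76,"z":0,"jaw":0.63},{"rx":0,"ry":0,"rz":0,"x":0,"y":0,"z":0,"jaw":0.63}]' 20; python3 -c "
from h import *
h=np.array([.5235,-.3142]);o=r.get_obs()
d=o['ee_pos'][:2]-h;print('r',np.linalg.norm(d),'theta tool deg',np.degrees(np.arctan2(-d[1],-d[0])))
go([.554,-.4375,.253],75.7)
crop('scene',355,100,80,80,8,'n4')"
```

```text
t: 25.45
ee_pos: [0.4933, -0.4372, 0.2574]
ee_rot: [0.79, 0.613, -0.001, -0.0]
wrist_force: [0.1, -0.4, -0.2]
width: 0.0321
r 0.12665814976280562 theta tool deg 76.19995584790419
t 25.45 pos [ 0.4933 -0.4372  0.2574] tool cm [1.48 5.89 0.43] F [ 0.1 -0.4 -0.2] w 32.1
phi 75.66
turn deg [-0.07  0.04 -0.04] tool cm after turn [1.47 5.89 0.44]
```

View pics/n4.png

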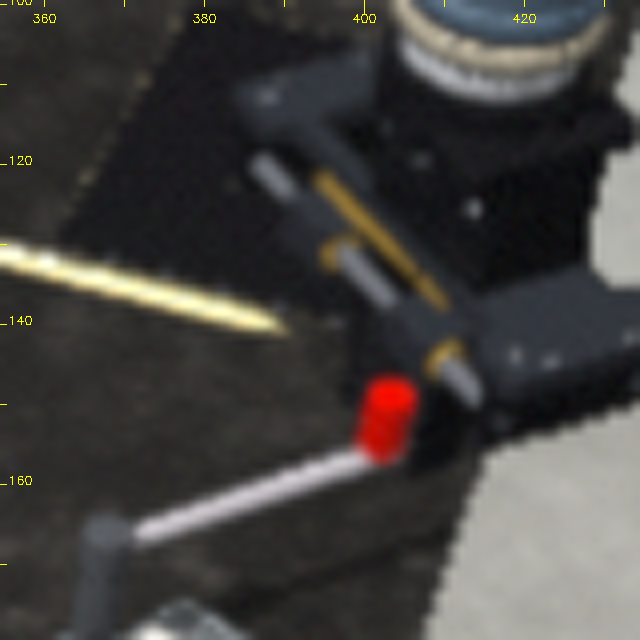

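```bash
python3 -m inch '[{"rx":0,"ry":0,"rz":3.5,"x":0.03,"y":-0.76,"z":0.02,"jaw":0.63},{"rx":0,"ry":0,"rz":3.5,"x":0.03,"y":-0.76,"z":0.02,"jaw":0.63},{"rx":0,"ry":0,"rz":3.5,"x":0.03,"y":-0.76,"z":0.02,"jaw":0.63},{"rx":0,"ry":0,"rz":3.5,"x":0.03,"y":-0.76,"z":0.02,"jaw":0.63},{"rx":0,"ry":0,"rz":3.5,"x":0.03,"y":-0.76,"z":0.02,"jaw":0.63},{"rx":0,"ry":0,"rz":3.5,"x":0.03,"y":-0.76,"z":0,"jaw":0.63},{"rx":0,"ry":0,"rz":3.5,"x":0.03,"y":-0.76,"z":0,"jaw":0.63},{"rx":0,"ry":0,"rz":3.5,"x":0.03,"y":-0.76,"z":0,"jaw":0.63},{"rx":0,"ry":0,"rz":3.5,"x":0.03,"y":-0.76,"z":0,"jaw":0.63},{"rx":0,"ry":0,"rz":3.5,"x":0.03,"y":-0.76,"z":0,"jaw":0.63},{"rx":0,"ry":0,"rz":0,"x":0,"y":0,"z":0,"jaw":0.63}]' 20; python3 -c "
from h import *
h=np.array([.5235,-.3142]);o=r.get_obs()
d=o['ee_pos'][:2]-h;print('r',np.linalg.norm(d),'theta tool deg',np.degrees(np.arctan2(-d[1],-d[0])))
go([.554,-.4375,.253],40.7)
crop('scene',355,120,80,80,8,'n5')"
```

```text
t: 26.42
ee_pos: [0.4311, -0.3963, 0.2564]
ee_rot: [0.937, 0.349, -0.0, -0.0]
wrist_force: [-0.6, -0.5, 0.1]
width: 0.0325
r 0.12362489277495962 theta tool deg 41.62298320130463
t 26.42 pos [ 0.4311 -0.3963  0.2564] tool cm [ 6.61 11.15  0.33] F [-0.6 -0.5  0.1] w 32.5
phi 40.84
turn deg [-0.04  0.01  0.14] tool cm after turn [ 6.63 11.14  0.34]
```

View pics/n5.png

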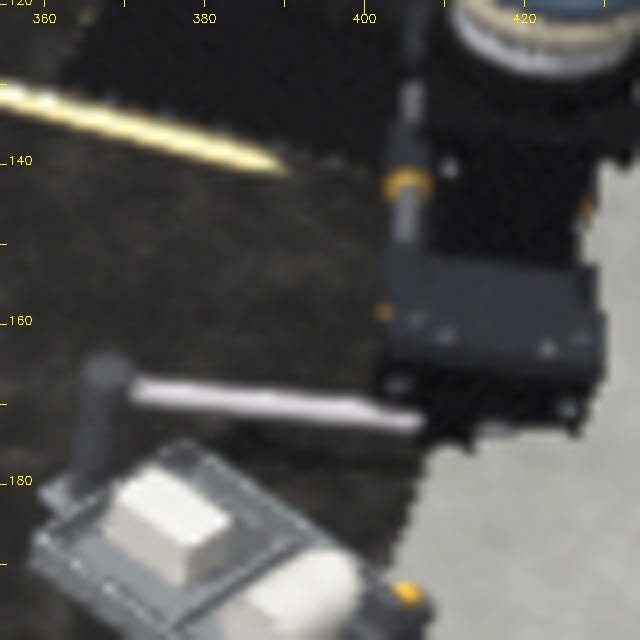

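```bash
python3 -m inch '[{"rx":0,"ry":0,"rz":3.5,"x":0.01,"y":-0.76,"z":0.02,"jaw":0.63},{"rx":0,"ry":0,"rz":3.5,"x":0.01,"y":-0.76,"z":0.02,"jaw":0.63},{"rx":0,"ry":0,"rz":3.5,"x":0.01,"y":-0.76,"z":0.02,"jaw":0.63},{"rx":0,"ry":0,"rz":3.5,"x":0.01,"y":-0.76,"z":0.02,"jaw":0.63},{"rx":0,"ry":0,"rz":3.5,"x":0.02,"y":-0.76,"z":0.02,"jaw":0.63},{"rx":0,"ry":0,"rz":3.5,"x":0.02,"y":-0.76,"z":0,"jaw":0.63},{"rx":0,"ry":0,"rz":3.5,"x":0.02,"y":-0.76,"z":0,"jaw":0.63},{"rx":0,"ry":0,"rz":3.5,"x":0.02,"y":-0.76,"z":0,"jaw":0.63},{"rx":0,"ry":0,"rz":3.5,"x":0.02,"y":-0.76,"z":0,"jaw":0.63},{"rx":0,"ry":0,"rz":0,"x":0,"y":0,"z":0,"jaw":0.63},{"rx":0,"ry":0,"rz":0,"x":0,"y":0,"z":0,"jaw":0.63}]' 20; python3 -c "
from h import *
h=np.array([.5235,-.3142]);o=r.get_obs()
d=o['ee_pos'][:2]-h;print('r',np.linalg.norm(d),'theta tool deg',np.degrees(np.arctan2(-d[1],-d[0])))
go([.554,-.4375,.253],9)
crop('scene',345,130,80,80,8,'n6')"
```

```text
t: 27.38
ee_pos: [0.4027, -0.3363, 0.2554]
ee_rot: [0.997, 0.083, 0.0, 0.0]
wrist_force: [-0.2, -0.6, 0.3]
width: 0.0322
r 0.12277468278416337 theta tool deg 10.390145270545776
t 27.38 pos [ 0.4027 -0.3363  0.2554] tool cm [13.25 12.47  0.26] F [-0.2 -0.6  0.3] w 32.2
phi 9.5
turn deg [ 0.03 -0.04  0.5 ] tool cm after turn [13.36 12.36  0.24]
```

View pics/n6.png

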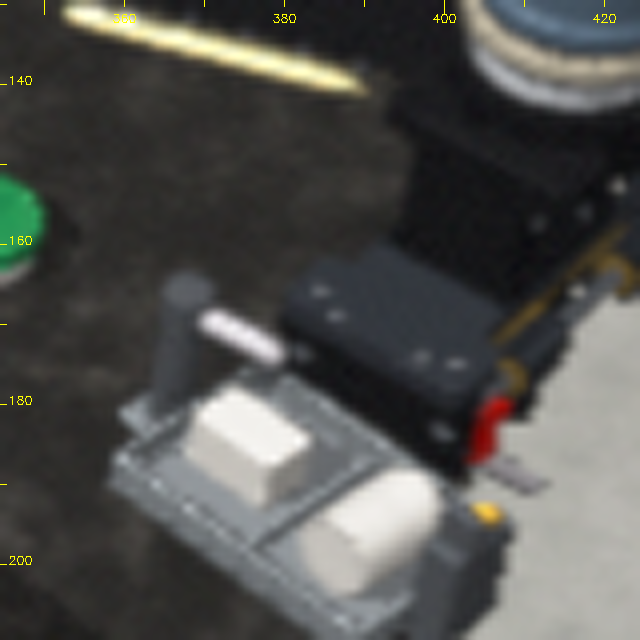

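```bash
python3 -m inch '[{"rx":0,"ry":0,"rz":2,"x":0,"y":-0.4,"z":0,"jaw":0.63},{"rx":0,"ry":0,"rz":2,"x":0,"y":-0.4,"z":0,"jaw":0.63},{"rx":0,"ry":0,"rz":2,"x":0,"y":-0.4,"z":0,"jaw":0.63},{"rx":0,"ry":0,"rz":2,"x":0,"y":-0.4,"z":0,"jaw":0.63},{"rx":0,"ry":0,"rz":0,"x":0,"y":-0.4,"z":0,"jaw":0.63},{"rx":0,"ry":0,"rz":0,"x":0,"y":0,"z":0,"jaw":0.63}]' 20; python3 -c "
from h import *
go([.4,-.309,.253],1)
crop('scene',345,130,80,80,8,'n7')"
```

```text
t: 27.93
ee_pos: [0.4003, -0.3162, 0.2552]
ee_rot: [1.0, 0.012, -0.0, -0.0]
wrist_force: [0.2, 0.6, -0.4]
width: 0.0325
t 27.93 pos [ 0.4003 -0.3162  0.2552] tool cm [-0.01 -0.72  0.22] F [ 0.2  0.6 -0.4] w 32.5
phi 1.39
turn deg [-0.02  0.    0.39] tool cm after turn [-0.02 -0.72  0.22]
```

View pics/n7.png

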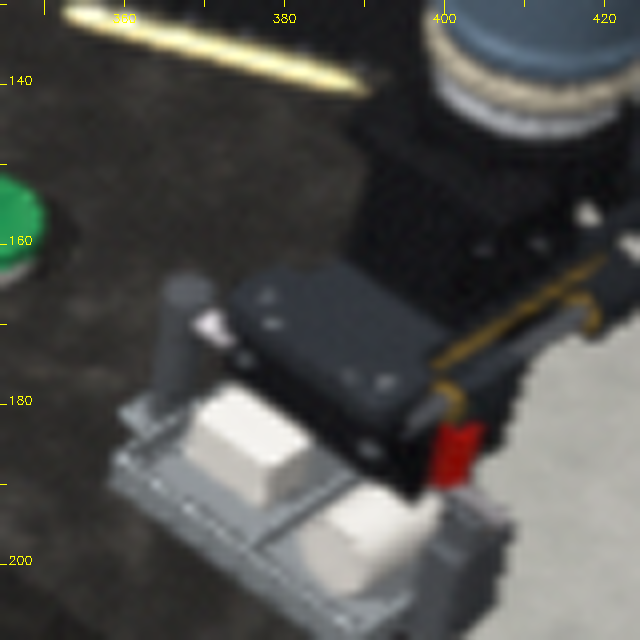

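Approaching the detent; now small pushes while I watch the force.

```bash
for i in 1; do python3 -m inch '[{"rx":0,"ry":0,"rz":0,"x":0,"y":-0.25,"z":0,"jaw":0.63},{"rx":0,"ry":0,"rz":0,"x":0,"y":-0.25,"z":0,"jaw":0.63},{"rx":0,"ry":0,"rz":0,"x":0,"y":0,"z":0,"jaw":0.63}]' 20; done; python3 -m inch '[{"rx":0,"ry":0,"rz":0,"x":0,"y":-0.2,"z":0,"jaw":0.63},{"rx":0,"ry":0,"rz":0,"x":0,"y":0,"z":0,"jaw":0.63}]' 20;  python3 -m inch '[{"rx":0,"ry":0,"rz":0,"x":0,"y":-0.2,"z":0,"jaw":0.63},{"rx":0,"ry":0,"rz":0,"x":0,"y":0,"z":0,"jaw":0.63}]' 20; python3 -c "
from h import *
go([.4,-.309,.253],1)
crop('scene',345,130,80,80,8,'n8')"
```

```text
t: 28.23
ee_pos: [0.4, -0.3122, 0.2554]
ee_rot: [1.0, 0.011, 0.001, 0.001]
wrist_force: [0.8, -3.3, -1.8]
width: 0.0324
t: 28.4
ee_pos: [0.3998, -0.3115, 0.2555]
ee_rot: [1.0, 0.01, 0.001, 0.002]
wrist_force: [0.3, -7.7, -4.4]
width: 0.0324
t: 28.57
ee_pos: [0.3997, -0.3109, 0.2555]
ee_rot: [1.0, 0.01, 0.002, 0.004]
wrist_force: [0.9, -12.9, -7.2]
width: 0.0322
t 28.57 pos [ 0.3997 -0.3109  0.2555] tool cm [ 0.04 -0.19  0.25] F [  0.9 -12.9  -7.2] w 32.2
phi 1.15
turn deg [ 0.41 -0.18  0.14] tool cm after turn [ 0.04 -0.19  0.25]
```

View pics/n8.png

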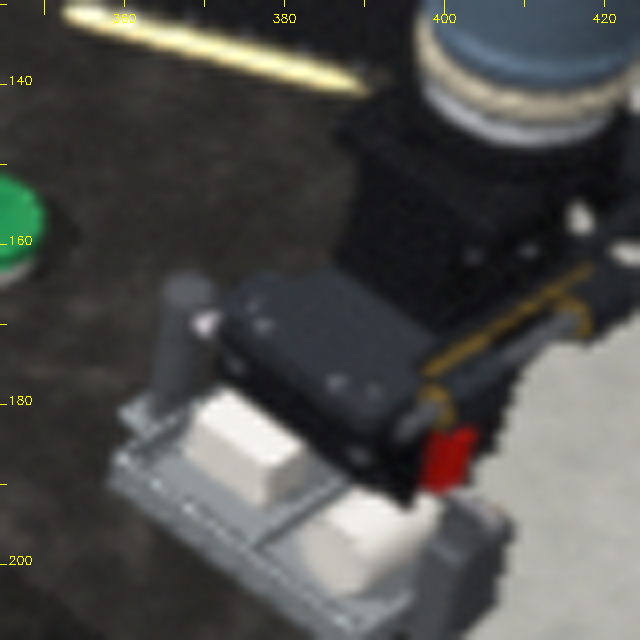

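```bash
python3 -m inch '[{"rx":0,"ry":0,"rz":0,"x":0,"y":0.5,"z":0,"jaw":0.63},{"rx":0,"ry":0,"rz":0,"x":0,"y":0.3,"z":0,"jaw":0.6},{"rx":0,"ry":0,"rz":0,"x":0,"y":0,"z":0,"jaw":0.5},{"rx":0,"ry":0,"rz":0,"x":0,"y":0,"z":-2,"jaw":0.5},{"rx":0,"ry":0,"rz":0,"x":0,"y":0,"z":-4,"jaw":0.5},{"rx":0,"ry":0,"rz":0,"x":0,"y":0,"z":-4,"jaw":0.5},{"rx":0,"ry":0,"rz":0,"x":0,"y":4,"z":0,"jaw":0.5},{"rx":0,"ry":0,"rz":0,"x":0,"y":4,"z":0,"jaw":0.5},{"rx":0,"ry":0,"rz":0,"x":0,"y":4,"z":0,"jaw":0.5},{"rx":0,"ry":0,"rz":0,"x":0,"y":4,"z":0,"jaw":0.5},{"rx":0,"ry":0,"rz":0,"x":0,"y":4,"z":0,"jaw":0.5},{"rx":0,"ry":0,"rz":0,"x":0,"y":0,"z":0,"jaw":0.5},{"rx":0,"ry":0,"rz":0,"x":0,"y":0,"z":0,"jaw":0.5}]' 20; python3 -c "
from h import *
go([.4,-.309,.253],1)
crop('scene',345,130,80,80,8,'n9')
crop('top',370,180,80,90,7,'n9t')
h=np.array([.5235,-.3142])
for th in(0,.05,.1,.15):
  p=np.r_[h-.125*np.array([np.cos(th+.017),np.sin(th+.017)]),.092];print(th,proj('scene',p).round(1),proj('top',p).round(1))
"
```

```text
t: 29.7
ee_pos: [0.4037, -0.5169, 0.3543]
ee_rot: [1.0, 0.009, -0.0, -0.001]
wrist_force: [0.3, 0.4, -0.1]
width: 0.0436
t 29.7 pos [ 0.4037 -0.5169  0.3543] tool cm [  0.03 -20.78  10.15] F [ 0.3  0.4 -0.1] w 43.6
phi 1.08
turn deg [-0.07  0.06  0.08] tool cm after turn [-1.000e-02 -2.079e+01  1.013e+01]
0 [[400.8 182.6]] [[414.4 249.8]]
0.05 [[402.3 181.6]] [[416.7 249.6]]
0.1 [[403.6 180.6]] [[419.  249.4]]
0.15 [[404.8 179.5]] [[421.2 249. ]]
```

View pics/n9.png

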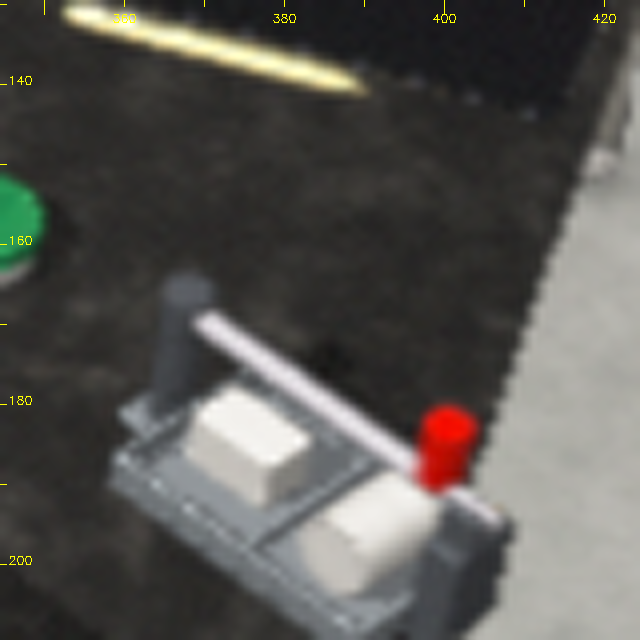

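View pics/n9t.png

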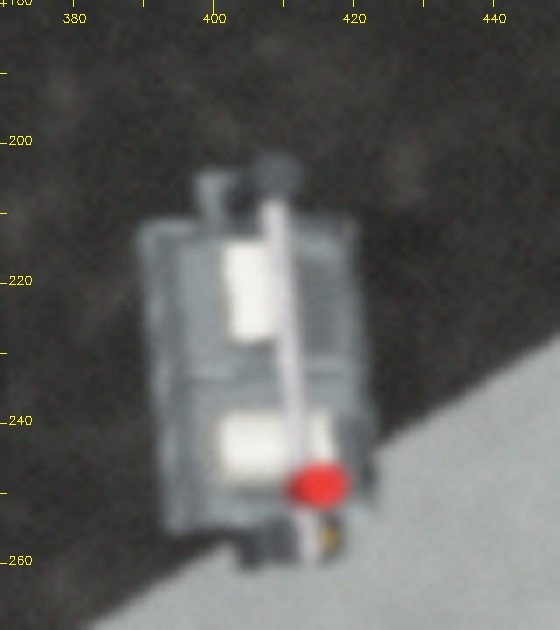

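```bash
python3 -c "
from h import *
crop('scene',195,120,230,170,3,'f1')
crop('top',205,140,240,130,3,'f1t')
crop('scene',245,170,100,80,7,'f2')"
```

```text
(no output)
```

View pics/f1.png

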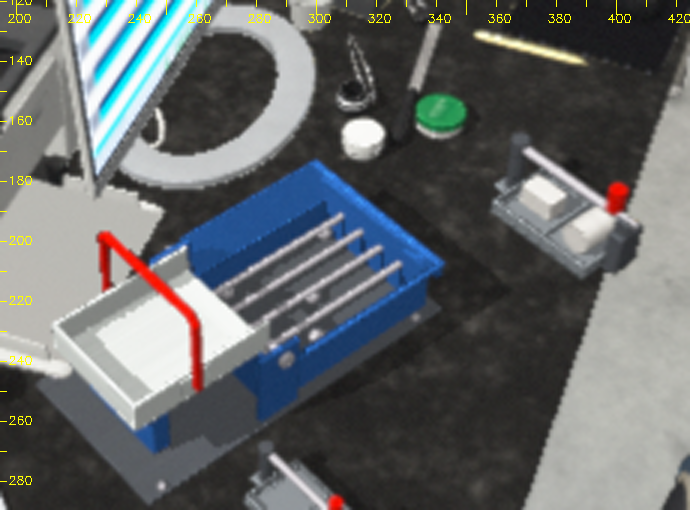

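View pics/f1t.png

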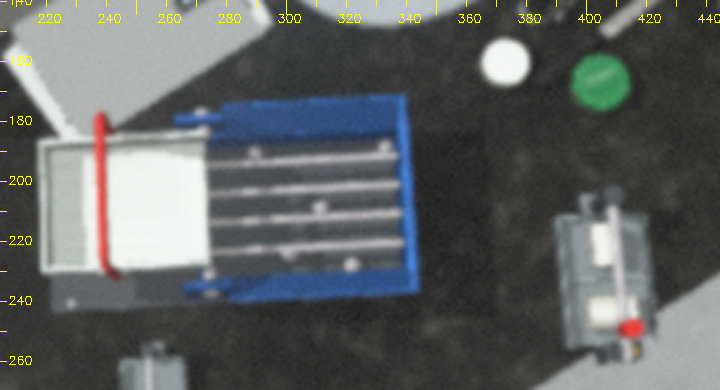

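View pics/f2.png

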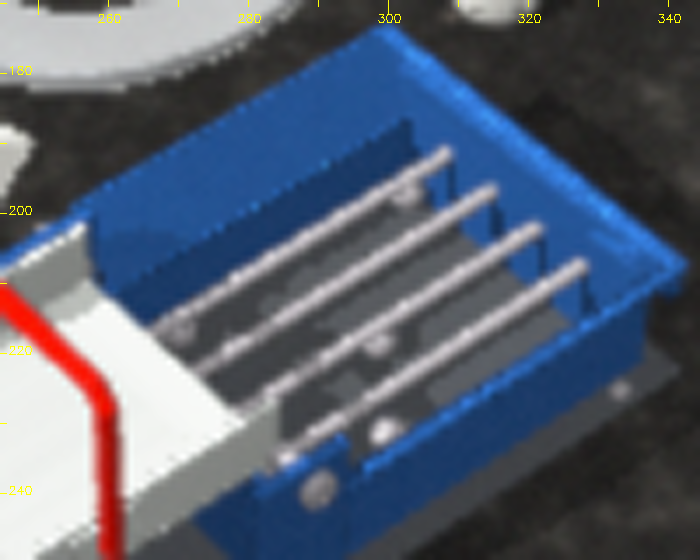

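```bash
python3 -c "
from h import *
G=lambda w:(np.round([ (w[0]-.5225)+.0417*(w[1]-.0646), (w[1]-.0646)-.0417*(w[0]-.5225), w[2]],3))
print(G(tri((302.2,197),(332.7,188.3))[0]),G(tri((270.3,216.5),(289.3,190.3))[0]),G(tri((297.8,218.5),(311,208.3))[0]),G(tri((299,231),(321.8,227.3))[0]))
print(at('top',322,227.5,.012))
r.close_job()"
```

```text
[ 0.061 -0.176  0.006] [ 0.061 -0.048  0.009] [ 0.005 -0.108  0.004] [-0.028 -0.12  -0.037]
[ 0.47352814 -0.07342167  0.012     ]
the job is handed in; nothing more can be done
```

The job is done and handed in at about t = 30 s of the 72 s. By my checks everything is where it should be; the interface reports no verdict.

- **Tipping:** I tipped the hopper by its bail to about 1.05 rad, so the whole load went onto the grate. I then lowered it empty, and the pictures show it level.
- **Parts:** I gripped the slug by its end faces and the block by its 25 mm faces. Both now lie flat in the large keeper tray, one in each pocket.
- **Keeper bar:** I swung it shut by the knob. It met a hard stop at about 13 N, well above the detent's 3 N. The knob sits where a fully shut bar would put it in the scene view, and about 0.02–0.03 rad open in the top view. Both are under the 0.05 limit.
- **Balls:** The top view shows all five balls in the pan area. Position checks put three of them near floor height. For the fourth I had matched the wrong spot between the two views, so its height came out impossible (-37 mm). It and the fifth ball are confirmed only by the pictures.
- **Bystanders:** The tin and jar look unmoved in the last pictures. The bottle was outside those crops, but the arm never went near it.

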